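# Put the mixed-up steamer inserts back into their own pans

## Robot

A 6-joint arm with a two-finger parallel gripper is mounted at the origin on a cart in front of the work surface, level with it; the furniture and walls round the work are solid. World frame = base frame: x ahead of the robot, y to its left, z up, the work surface at z = 0. Lengths are in m, angles in degrees, forces in N, time in s.
With the tool pointing down it reaches from about 0.35 to 0.875 m from the base axis. Payload 4.2 kg.
Tool frame: the origin (TCP) lies between the finger pads; the fingertips stand 17 mm ahead of it and the grasp point (between the pads) lies 2 mm behind it; z points along the fingers, y is the line along which they close (so a half turn about z gives the same grasp; the last joint's range is limited). The gripper opens to 87 mm and grips with 3 to 60 N. Pads are 19 mm wide; open, the fingers measure 117 mm over their backs; the gripper's body (75 mm by 190 mm) begins 51 mm behind the grasp point.
Start: joints at [86.895, 22.042, 0.453, 0, -68.411, -14.817], TCP at [0.192, 0.595, 0.2] pointing down, gripper open.
Joint ranges: [-179.83, 179.83], [-69.29, 118.12], [-61.27, 80.66], [-181.25, 117.63], [-171.15, -9.14], [-177.46, 177.46]. Speed limits (degrees/s): [159.86, 159.86, 180, 180, 180, 180].

## Interface

Orientations are given as a 3x3 rotation matrix whose columns are the frame's x, y, z axes.
In Python, from station import r gives the robot as it stands.
- The arm moves only by the tool servo_tool, never from a script. Its argument "targets" is a list of rows, each a list of 5 numbers: the shift along the world's x, y, z in units of 30 mm (1.0 is 30 mm), then the turn about the world's z in rad, then the finger opening in mm, from 0 to 87. In form: [[x, y, z, turn, gripper], ...]. A call has exactly 5 rows; each row is the pose to reach, as a shift and turn from the pose commanded when the call began; what a row does not reach only later rows make up. A row lasts 1/12 s, in which the tool goes at most 41.7 mm and 7.16 degrees, less where a joint would pass 70% of its speed; a pose out of reach is approached as far as the arm can. A call with a gripper value outside its range is refused whole. The fingers move at their own pace and stop on an object; the grip force is fixed at half the most. Time passes only in rows, so rows that repeat a pose let the fingers close, or fill a call up. It gives the time, the measured TCP pose, the force, the opening and the grip force at its end, in the units of the state.
- r.sense(): the state, without advancing time (a new reading comes with each control period).
- r.capture(name): name is "scene" or "top" or "wrist"; returns a dict with "pixels" (384x512x3 uint8, red, green, blue), "fx", "fy", "cx", "cy" (pixels), "world_from_camera" (4x4, takes a point from camera to world coordinates). Camera axes: x right, y down, z forward; pixel columns grow to the right and rows downward; lengths in m; the calibration is good to about 2 mm. A picture is of the moment at which its call begins. There is no depth.
- r.finish_job(): hands the job in; it is judged then, once.
The state is a dict: "time_s": time; "joints": joint angles; "joint_velocities": joint speeds; "effort": joint torques, N m; "tcp_pos": TCP position; "ee_rot": TCP orientation; "wrist_force": force on the tool from outside, world axes, zero at the start; "moment": the same for the moment, N m; "gripper_width": opening from 0.0 (shut) to 1.0 (fully open); "gripper_force": force on a finger pad.
Only numpy, scipy, OpenCV 4.12 (cv2) and the standard library are available. Lean on these libraries where they do the work, as an engineer would, in place of code of your own. Each camera call takes 0.05 s, during which the arm holds its last target. There are 200 camera calls.

## Task

The two steamer inserts have ended up in each other's pans: the large one is perched on the small pan and the small one is sunk in the large pan. Swap them, using the wooden pot stand on the free burner as the resting place on the way, so that each insert hangs fully home by its rim in the pan of its own size, and then close each pan with its own lid, lying flat. Leave the pans on their burners and do not push or knock over the salt jar or the little mill beside them.

Things in the scene. Friction and masses are not known exactly. Their poses are not given: they have to be found in the camera images.
- pan_large: Large low steel pan, loose, on a burner grid (grid top at height 38 mm): outer diameter 144 mm, inner 136 mm at the rim and 130 mm at the floor; 56 mm high, floor 4 mm thick; two black ear handles reach 97 mm from the axis along its +-x. Origin: centre of its underside, z up.
- pan_small: Small low steel pan, loose, on a burner grid (grid top at height 38 mm): outer diameter 114 mm, inner 106 mm at the rim and 100 mm at the floor; 50 mm high, floor 4 mm thick; two black ear handles reach 82 mm from the axis along its +-x. Origin: centre of its underside, z up.
- insert_large: Large perforated steamer insert, 0.26 kg, a tapered dish: 119 mm across below, 127 under the flange, flange 146; 45 mm high; clear inside 121 (top) to 113 mm (bottom). Lift it by the black round knob on its middle post: 18 mm across, 18 to 38 mm above the origin. Origin: centre of underside. Starts on the small pan's rim. Seated in the large pan its origin is 14 mm above the pan's.
- insert_small: Small perforated steamer insert, 0.18 kg, a tapered dish: 91 mm across below, 98 under the flange, flange 116; 39 mm high; clear inside 92 (top) to 85 mm (bottom). Lift it by the black round knob on its middle post: 18 mm across, 12 to 32 mm above the origin. Origin: centre of underside. Starts on the large pan's floor. Seated in the small pan its origin is 14 mm above the pan's.
- lid_large: Large domed steel lid, 0.28 kg, 142 mm across, lying right way up on the grids mid-hob, its origin at height 38 mm. The tapered plug below it (111 mm across, 103 at the lower edge, 5 mm deep) drops into the large insert's mouth; its rim lies on the flange. Black knob 24 mm across, 29 to 54 mm above the origin. Origin: centre of the plug's underside. Closed, it is 40 mm above the insert's.
- lid_small: Small domed steel lid, 0.18 kg, 112 mm across, lying right way up on the grids at the front, its origin at height 38 mm. The tapered plug below it (83 mm across, 75 at the lower edge, 5 mm deep) drops into the small insert's mouth; its rim lies on the flange. Black knob 24 mm across, 29 to 54 mm above the origin. Origin: centre of the plug's underside. Closed, it is 34 mm above the insert's.
- pot_stand: Round wooden pot stand, 140 mm across and 14 mm thick, lying on the grid of the free burner: the resting place for an insert on the way. Origin: centre of its underside, z up.
- cream_kettle: Bystander, fixed in place: cream enamel kettle with a black and chrome bail handle, 244 mm high, on the back right burner. Origin: centre of its underside.
- salt_jar: Bystander: glass salt jar with a black cap, 41 mm across, 105 mm high, standing on the hob plate (height 0) at the left edge. Origin: centre of its underside.
- glass_mill: Bystander: small glass mill with a grey cap, 44 mm across, 90 mm high, standing on the hob plate at the left edge. Origin: centre of its underside.

How it is judged (in metres and radians):
On the way:
1. one of the inserts stands on the pot stand, set down and let go (((horizontal distance between insert_large and pot_stand below 0.04 m and z of insert_large in the frame of pot_stand below 0.019 m and contact force between insert_large and the fingers below 0.05 N) or (horizontal distance between insert_small and pot_stand below 0.04 m and z of insert_small in the frame of pot_stand below 0.019 m and contact force between insert_small and the fingers below 0.05 N))), for 0.2 s.
At the end, for the whole second after the job is handed in: Each insert hangs in, and each lid lies on, its own size: centred within 8 mm, seated within 3 mm of the stated height, level within 0.06 rad; both pans level (0.05 rad), within 40 mm of where they stood; all at rest (horizontal distance between insert_large and pan_large below 0.008 m and z of insert_large in the frame of pan_large between 0.011 and 0.017 m and angle between each of insert_large, lid_large, insert_small, lid_small's own z axis and vertical below 0.06 rad and horizontal distance between lid_large and insert_large below 0.008 m and z of lid_large in the frame of insert_large between 0.037 and 0.043 m and distance of each of pan_large, pan_small from where it was at the start of the episode below 0.04 m and angle between each of pan_large, pan_small's own z axis and vertical below 0.05 rad and linear speed of each of pan_large, insert_large, lid_large, pan_small, insert_small, lid_small below 0.02 m/s and horizontal distance between insert_small and pan_small below 0.008 m and z of insert_small in the frame of pan_small between 0.011 and 0.017 m and horizontal distance between lid_small and insert_small below 0.008 m and z of lid_small in the frame of insert_small between 0.031 and 0.037 m); the robot touches nothing.
It fails at once if the salt jar or the little mill is pushed more than 30 mm or knocked over (distance of any of salt_jar, glass_mill from where it was at the start of the episode above 0.03 m or angle between any of salt_jar, glass_mill's own z axis and vertical above 0.3 rad).
It also fails if it takes over 112 s, if anything falls off the work surface, if the arm or the gripper's body presses on something with over 40 N, if the wrist force passes 120 N, or if a joint passes its speed limit or range.

## Working session

There is one attempt and no reset: what is moved stays moved. The work goes in short steps, Python scripts to look and compute and a tool call to move; the robot and the scene stay as the last step left them, time stands still between calls to the robot, and variables do not carry over. Pictures are saved under pics/ and viewed, at most 14 in all, crops included, and the job is handed in when it is done.

Besides the shell and the picture viewer there is one more tool, called after "Request:" by a JSON object that holds its "fn" and its "kwargs", one argument or row to a line. servo_tool: Moves the arm, as the interface text tells. Its arguments: {"type":"object","properties":{"targets":{"type":"array","items":{"type":"array","items":{"type":"number"}}}},"required":["targets"]}

```bash
mkdir -p pics; ls
python3 - <<'E'
from station import r
import cv2, numpy as np, pickle
d={}
for n in ["scene","top","wrist"]:
    c=r.capture(n); d[n]=c
    cv2.imwrite(f"pics/{n}0.png",c["pixels"][:,:,::-1])
    print(n,c["fx"],c["fy"],c["cx"],c["cy"]);print(np.round(c["world_from_camera"],3))
pickle.dump(d,open("cap0.pkl","wb"))
s=r.sense();print(s)
E
```

```text
pics
scene 482.9767549775111 482.9767549775111 249.83388000035856 189.15172814954562
[[ 0.773 -0.285  0.567 -0.019]
 [-0.635 -0.354  0.687 -0.612]
 [ 0.004 -0.891 -0.454  0.593]
 [ 0.     0.     0.     1.   ]]
top 393.22123683515866 393.22123683515866 248.18460420481046 198.1202176492521
[[ 0.029 -0.998  0.047  0.54 ]
 [-0.999 -0.029  0.016  0.148]
 [-0.015 -0.047 -0.999  0.942]
 [ 0.     0.     0.     1.   ]]
wrist 345.5902256243773 345.5902256243773 245.56381761585982 185.81511066454067
[[-0.307 -0.914 -0.266  0.264]
 [-0.952  0.295  0.085  0.571]
 [ 0.001  0.28  -0.96   0.384]
 [ 0.     0.     0.     1.   ]]
{'time_s': 0.15, 'joints': array([ 8.68950730e+01,  2.20821137e+01,  3.96559042e-01, -1.95280246e-02,
       -6.84085601e+01, -1.48168228e+01]), 'joint_velocities': array([ 0.00579404, -0.09357474,  0.35776423,  0.09748623, -0.06517764,
        0.04708636]), 'effort': array([-2.62721805e-04, -3.91052735e+01,  1.87587243e+01,  4.22227576e+00,
        1.23415247e-02, -1.40809166e-04]), 'tcp_pos': array([0.1921635 , 0.59421696, 0.19948982]), 'ee_rot': array([[ 9.51439002e-01, -3.07837068e-01, -4.05418128e-04],
       [-3.07837314e-01, -9.51437625e-01, -1.62301493e-03],
       [ 1.13894096e-04,  1.66900253e-03, -9.99998601e-01]]), 'wrist_force': array([-0.23138757,  0.04010108,  1.05565955]), 'moment': array([ 0.04015953, -0.00890178, -0.01224409]), 'gripper_force': 0.0, 'gripper_width': 1.0016892191248339}
```

View pics/top0.png

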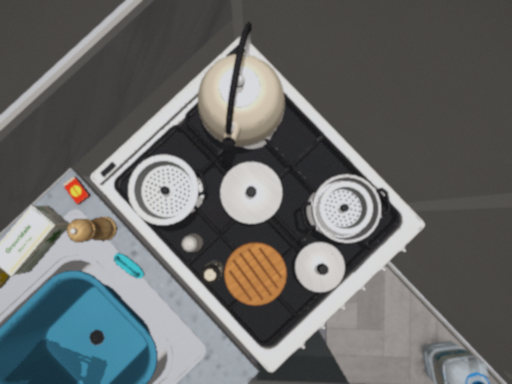

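View pics/scene0.png

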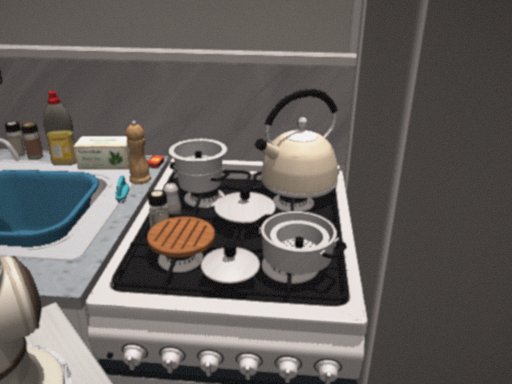

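The top view shows the small pan with the large insert (165,190), the large pan with the small insert (344,208), the large lid (251,192), the small lid (320,268), the pot stand (256,274), and the salt jar and mill (192,242)/(211,272). The scene view shows the matching knobs near (198,155), (299,243), (245,197) and (230,252).

```bash
cat > h.py <<'E'
import cv2, numpy as np
def ray(c,uv):
    T=c["world_from_camera"]; d=T[:3,:3]@np.array([(uv[0]-c["cx"])/c["fx"],(uv[1]-c["cy"])/c["fy"],1.]); return T[:3,3],d/np.linalg.norm(d)
def onplane(c,uv,z):
    o,d=ray(c,uv); return o+d*(z-o[2])/d[2]
def tri(*obs):
    A=np.zeros((3,3));b=np.zeros(3);L=[ray(c,uv) for c,uv in obs]
    for o,d in L:
        P=np.eye(3)-np.outer(d,d);A+=P;b+=P@o
    x=np.linalg.solve(A,b); return x,max(np.linalg.norm(np.cross(x-o,d)) for o,d in L)
def proj(c,p):
    T=c["world_from_camera"];q=T[:3,:3].T@(np.asarray(p)-T[:3,3]);return np.array([q[0]/q[2]*c["fx"]+c["cx"],q[1]/q[2]*c["fy"]+c["cy"]])
def dark(c,uv,rad=9,th=70):
    """centroid, box of the dark blob nearest uv"""
    g=c["pixels"].max(2); m=np.zeros_like(g); cv2.circle(m,(int(uv[0]),int(uv[1])),rad,255,-1)
    m[g>th]=0
    n,l,s,ce=cv2.connectedComponentsWithStats(m)
    k=1+np.argmax(s[1:,4]); return ce[k],s[k]
def bright(c,uv,rad,th=110,sat=40):
    """outer hull of the grey bright thing around uv"""
    p=c["pixels"].astype(int); m=((p.max(2)>th)&(p.max(2)-p.min(2)<sat)).astype(np.uint8)*255
    w=np.zeros_like(m);cv2.circle(w,(int(uv[0]),int(uv[1])),rad,255,-1);m&=w
    cs,_=cv2.findContours(m,cv2.RETR_EXTERNAL,cv2.CHAIN_APPROX_NONE)
    return max(cs,key=cv2.contourArea)[:,0]
def circ(P):
    P=np.asarray(P)[:,:2]; keep=np.ones(len(P),bool)
    for _ in range(8):
        A=np.c_[2*P,np.ones(len(P))][keep];s=np.linalg.lstsq(A,(P[keep]**2).sum(1),rcond=None)[0]
        R=np.sqrt(s[2]+s[:2]@s[:2]);e=abs(np.linalg.norm(P-s[:2],axis=1)-R);keep=e<max(.0025,1.5*np.median(e))
    return s[:2],R,keep.mean()
E
python3 - <<'E'
from h import *; import pickle
d=pickle.load(open("cap0.pkl","rb"));t,s=d["top"],d["scene"]
K=dict(insL=((165,190),(198,155)),insS=((344,208),(299,243)),lidL=((251,192),(245,197)),lidS=((321,268),(230,252)))
im=t["pixels"].copy();im2=s["pixels"].copy()
for k,(a,b) in K.items():
    ca,sa=dark(t,a);cb,sb=dark(s,b,11)
    print(k,ca.round(1),sa,cb.round(1),sb,*[np.round(x,4) for x in tri((t,ca),(s,cb))])
    cv2.circle(im,tuple(int(x) for x in ca),1,(255,0,0),-1);cv2.circle(im2,tuple(int(x) for x in cb),1,(255,0,0),-1)
for k,uv,rad,z in [("panL",(344,208),42,.094),("insL",(165,190),42,.133),("lidL",(251,192),38,.043),("lidS",(320,268),32,.043)]:
    C=bright(t,uv,rad);P=[onplane(t,x,z) for x in C];print(k,*[np.round(x,4) for x in circ(P)])
    cv2.drawContours(im,[C[:,None]],-1,(0,255,0),1)
hsv=cv2.cvtColor(t["pixels"],cv2.COLOR_RGB2HSV);m=cv2.inRange(hsv,(5,110,60),(22,255,255));w=np.zeros_like(m);w[230:320,215:300]=255;m&=w
C=max(cv2.findContours(m,0,1)[0],key=cv2.contourArea)[:,0];print("stand",*[np.round(x,4) for x in circ([onplane(t,x,.052) for x in C])])
for uv,z in [((192,242),.09),((211,272),.1)]: print(onplane(t,uv,z).round(3))
o=np.hstack([cv2.resize(im[140:320,110:410],None,fx=2,fy=2),]);o2=cv2.resize(im2[120:290,130:350],None,fx=1.4,fy=1.4)
H=np.zeros((600,600,3),np.uint8);H[:360]=o;H[360:360+o2.shape[0],:o2.shape[1]]=o2[:240]
cv2.imwrite("pics/det.png",H[:,:,::-1])
E
```

```text
insL [164.7 190.1] [162 188   7   6  31] [197.9 153.6] [195 151   7   6  33] [0.592  0.3362 0.1212] 0.0017
insS [343.7 207.5] [341 205   6   6  26] [298.9 241.5] [296 237   7  10  68] [ 0.5683 -0.0514  0.0656] 0.002
lidL [250.6 191.5] [247 188   8   8  50] [244.8 191.9] [236 186  19  14 131] [0.5972 0.156  0.0837] 0.0024
lidS [321.9 268.6] [318 265   9   8  61] [229.9 248.4] [221 241  19  17 179] [ 0.4338 -0.0029  0.0812] 0.0017
panL [ 0.5673 -0.0472] 0.0762 0.5696
insL [0.5915 0.3383] 0.0734 0.657
lidL [0.5965 0.1572] 0.0713 1.0
lidS [ 0.4319 -0.0032] 0.0561 0.7037
stand [0.4133 0.1424] 0.0704 1.0
[0.482 0.281 0.09 ]
[0.42  0.236 0.1  ]
```

View pics/det.png

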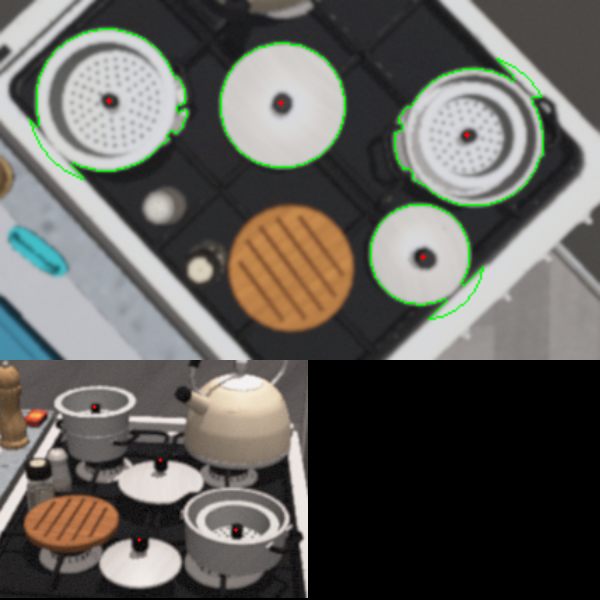

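View pics/wrist0.png

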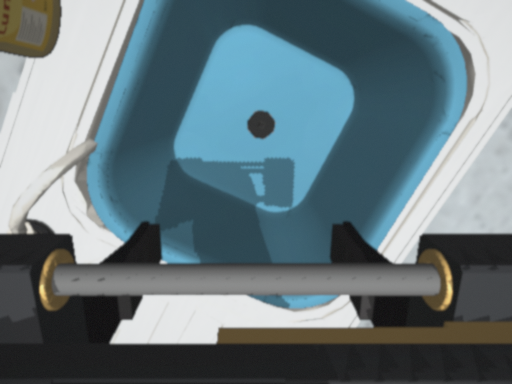

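The detections line up. The knob heights from two views are about 0.121 (large insert), 0.066 (small insert) and 0.082 (lids), which agrees with the text. In the detection picture the small insert's knob is at (467,135), the stand at (290,268), and the jars sit left of the stand. The wrist picture shows only the sink below. I'll go above the small insert with the tool turned so its camera faces away from the kettle.

Request:
{"fn": "servo_tool", "kwargs": {
  "targets": [
    [0.63, -1.07, 0.1, 0, 80],
    [1.25, -2.15, 0.2, 0, 70],
    [1.88, -3.22, 0.3, 0, 60],
    [2.5, -4.3, 0.4, 0, 50],
    [3.13, -5.37, 0.5, 0, 42]
  ]
}}

```text
time_s: 0.57
tcp_pos: [0.2865, 0.4317, 0.2152]
ee_rot: [[0.952, -0.307, -0.0], [-0.307, -0.952, -0.001], [-0.0, 0.001, -1.0]]
wrist_force: [0.3, -0.5, 0.1]
gripper_width: 0.704
gripper_force: 0.0
```

Request:
{"fn": "servo_tool", "kwargs": {
  "targets": [
    [0.63, -1.07, 0, -0.1, 42],
    [1.25, -2.15, 0, -0.2, 42],
    [1.88, -3.22, 0, -0.3, 42],
    [2.5, -4.3, 0, -0.4, 42],
    [3.13, -5.37, 0, -0.5, 42]
  ]
}}

```text
time_s: 0.98
tcp_pos: [0.3804, 0.2706, 0.2154]
ee_rot: [[0.684, -0.729, -0.0], [-0.729, -0.684, 0.0], [-0.0, -0.0, -1.0]]
wrist_force: [0.5, 0.6, -1.0]
gripper_width: 0.49
gripper_force: 0.0
```

Request:
{"fn": "servo_tool", "kwargs": {
  "targets": [
    [0.63, -1.07, 0, -0.12, 42],
    [1.25, -2.15, 0, -0.24, 42],
    [1.88, -3.22, 0, -0.36, 42],
    [2.5, -4.3, 0, -0.48, 42],
    [3.13, -5.37, 0, -0.6, 42]
  ]
}}

```text
time_s: 1.4
tcp_pos: [0.4743, 0.1096, 0.2154]
ee_rot: [[0.152, -0.988, -0.0], [-0.988, -0.152, 0.0], [-0.0, 0.0, -1.0]]
wrist_force: [0.5, 1.2, 0.9]
gripper_width: 0.485
gripper_force: 0.0
```

Request:
{"fn": "servo_tool", "kwargs": {
  "targets": [
    [0.63, -1.07, 0, -0.12, 42],
    [1.25, -2.15, 0, -0.24, 42],
    [1.88, -3.22, 0, -0.36, 42],
    [2.5, -4.3, 0, -0.48, 42],
    [3.13, -5.37, 0, -0.6, 42]
  ]
}}

```text
time_s: 1.82
tcp_pos: [0.5683, -0.0516, 0.2151]
ee_rot: [[-0.433, -0.901, -0.001], [-0.901, 0.433, 0.0], [0.0, 0.001, -1.0]]
wrist_force: [1.2, 1.2, 0.7]
gripper_width: 0.483
gripper_force: 0.0
```

Request:
{"fn": "servo_tool", "kwargs": {
  "targets": [
    [0, 0, 0, -0.12, 42],
    [0, 0, 0, -0.24, 42],
    [0, 0, 0, -0.36, 42],
    [0, 0, 0, -0.48, 42],
    [0, 0, 0, -0.6, 42]
  ]
}}

```text
time_s: 2.23
tcp_pos: [0.5677, -0.05, 0.2148]
ee_rot: [[-0.867, -0.499, -0.001], [-0.499, 0.867, 0.0], [0.001, 0.001, -1.0]]
wrist_force: [0.2, -0.8, -0.3]
gripper_width: 0.48
gripper_force: 0.0
```

Request:
{"fn": "servo_tool", "kwargs": {
  "targets": [
    [0, 0, 0, -0.12, 42],
    [0, 0, 0, -0.24, 42],
    [0, 0, 0, -0.36, 42],
    [0, 0, 0, -0.48, 42],
    [0, 0, 0, -0.53, 42]
  ]
}}

```text
time_s: 2.65
tcp_pos: [0.5676, -0.0497, 0.2149]
ee_rot: [[-1.0, 0.006, -0.001], [0.006, 1.0, 0.0], [0.001, 0.0, -1.0]]
wrist_force: [-0.4, 0.5, -0.2]
gripper_width: 0.482
gripper_force: 0.0
```

Run:
```python
from station import r
from h import *; import pickle
s=r.sense();print(s["time_s"],s["tcp_pos"],s["ee_rot"].round(3),s["gripper_width"],s["joints"].round(1))
c=r.capture("wrist");pickle.dump(c,open("w1.pkl","wb"));cv2.imwrite("pics/w1.png",c["pixels"][:,:,::-1])
print(c["world_from_camera"].round(3),proj(c,(.568,-.0505,.07)))
```

```text
2.65 [ 0.56759993 -0.04971766  0.21493142] [[-1.     0.006 -0.001]
 [ 0.006  1.     0.   ]
 [ 0.001  0.    -1.   ]] 0.481653000573083 [  11.3   16.1   -6.1   -0.   -67.8 -101.6]
[[ 0.005  0.96   0.278  0.49 ]
 [ 1.    -0.005 -0.    -0.049]
 [ 0.001  0.278 -0.961  0.399]
 [ 0.     0.     0.     1.   ]] [244.24957623 168.51371317]
```

View pics/w1.png

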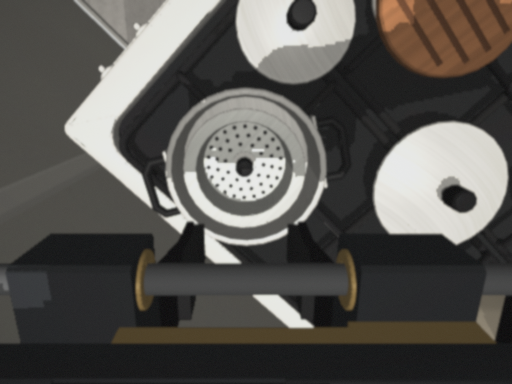

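The wrist view shows the small insert's knob at (245,167) inside the large pan, one pixel from the prediction. I'll refine it quickly, then grasp.

Run:
```python
from h import *; import pickle
c=pickle.load(open("w1.pkl","rb"));t=pickle.load(open("cap0.pkl","rb"))["top"]
k,s=dark(c,(245,167),13);print(k,s,tri((c,k),(t,(343.7,207.5))),onplane(c,k,.072))
for th in (60,70,80):
  C=bright(c,(245,167),85,th);P=np.array([onplane(c,x,.094) for x in C]);print("pan",circ(P))
  C=bright(t,(345,208),40,th+40);P=np.array([onplane(t,x,.094) for x in C]);print("pan top",circ(P))
```

```text
[244.02752294 166.29357798] [237 158  15  18 218] (array([ 0.56692033, -0.05059915,  0.06433844]), np.float64(0.0001975146551633095)) [ 0.56531524 -0.05069301  0.072     ]
pan (array([ 0.56530535, -0.04940376]), np.float64(0.07390725272087922), np.float64(0.7627118644067796))
pan top (array([ 0.56473273, -0.04926736]), np.float64(0.0741759748864266), np.float64(0.6828193832599119))
pan (array([ 0.56524841, -0.04928285]), np.float64(0.07362268776191801), np.float64(0.7551789077212806))
pan top (array([ 0.56486106, -0.04944107]), np.float64(0.0737171939152751), np.float64(0.6521739130434783))
pan (array([ 0.56529143, -0.04932801]), np.float64(0.07343975476921587), np.float64(0.7518518518518519))
pan top (array([ 0.564855  , -0.04896206]), np.float64(0.07351250521060364), np.float64(0.6791666666666667))
```

Request:
{"fn": "servo_tool", "kwargs": {
  "targets": [
    [-0.04, -0.03, -0.8, 0, 42],
    [-0.04, -0.03, -1.6, 0, 42],
    [-0.04, -0.03, -2.4, 0, 42],
    [-0.04, -0.03, -3.2, 0, 42],
    [-0.04, -0.03, -3.8, 0, 42]
  ]
}}

```text
time_s: 3.12
tcp_pos: [0.5655, -0.0507, 0.0991]
ee_rot: [[-1.0, 0.0, -0.003], [0.0, 1.0, 0.0], [0.003, 0.0, -1.0]]
wrist_force: [0.5, -0.4, -0.6]
gripper_width: 0.481
gripper_force: 0.0
```

Request:
{"fn": "servo_tool", "kwargs": {
  "targets": [
    [0, 0, -0.4, 0, 42],
    [0, 0, -0.8, 0, 42],
    [0, 0, -1.1, 0, 42],
    [0, 0, -1.15, 0, 42],
    [0, 0, -1.15, 0, 42]
  ]
}}

```text
time_s: 3.53
tcp_pos: [0.5664, -0.0507, 0.0663]
ee_rot: [[-1.0, 0.001, -0.001], [0.001, 1.0, -0.0], [0.001, -0.0, -1.0]]
wrist_force: [-0.2, -0.0, -0.4]
gripper_width: 0.479
gripper_force: 0.0
```

Request:
{"fn": "servo_tool", "kwargs": {
  "targets": [
    [0, 0, 0, 0, 10],
    [0, 0, 0, 0, 10],
    [0, 0, 0, 0, 10],
    [0, 0, 0, 0, 10],
    [0, 0, 0, 0, 10]
  ]
}}

```text
time_s: 3.95
tcp_pos: [0.5669, -0.0506, 0.0673]
ee_rot: [[-1.0, 0.001, 0.001], [0.001, 1.0, 0.0], [-0.001, 0.0, -1.0]]
wrist_force: [-0.5, -0.0, 0.1]
gripper_width: 0.19
gripper_force: 0.0
```

Request:
{"fn": "servo_tool", "kwargs": {
  "targets": [
    [0, 0, 0, 0, 10],
    [0, 0, 0, 0, 10],
    [0, 0, 0, 0, 10],
    [0, 0, 0, 0, 10],
    [0, 0, 0.1, 0, 10]
  ]
}}

```text
time_s: 4.37
tcp_pos: [0.5662, -0.0507, 0.0694]
ee_rot: [[-1.0, 0.001, -0.001], [0.001, 1.0, -0.0], [0.001, -0.0, -1.0]]
wrist_force: [0.2, -0.4, -0.6]
gripper_width: 0.117
gripper_force: 0.0
```

The fingers closed to 10 mm on nothing, so I'll look before doing anything more.

Run:
```python
from station import r
from h import *; import pickle
c=r.capture("wrist");t=r.capture("top");s=r.capture("scene")
H=np.zeros((600,800,3),np.uint8)
H[:300,:400]=cv2.resize(c["pixels"],(400,300));H[:300,400:]=cv2.resize(t["pixels"][120:300,200:440],(400,300))
H[300:,:400]=cv2.resize(s["pixels"][150:300,200:400],(400,300));H[300:,400:]=cv2.resize(c["pixels"][100:280,130:370],(400,300))
cv2.imwrite("pics/look2.png",H[:,:,::-1])
```

```text
(no output)
```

View pics/look2.png

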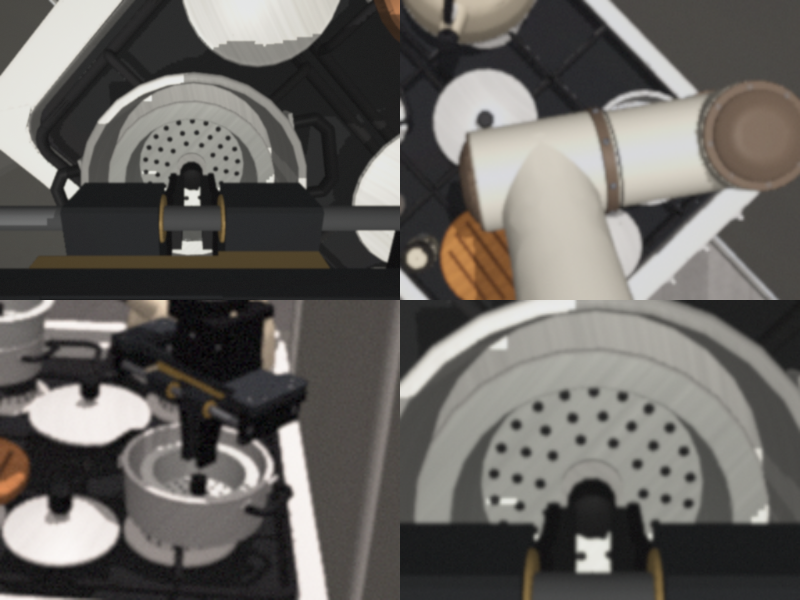

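The wrist crop shows the knob at about (245,214), in front of (−x of) the closed fingers. I'll measure how far it is off now.

Run:
```python
from station import r
from h import *
c=r.capture("wrist");s=r.capture("scene");S=r.sense();print(S["tcp_pos"],S["gripper_width"])
for v in (212,216,220):print(onplane(c,(245,v),.074))
print(tri((c,(245,215)),(s,(200+198/2,150+(478-300)/2))), "tcp in wrist",proj(c,S["tcp_pos"]))
g=c["pixels"].max(2);print(g[196:236:2,225:266:2])
```

```text
[ 0.56672417 -0.05061324  0.06991776] 0.11816808967168212
[ 0.55705549 -0.05055978  0.074     ]
[ 0.55943446 -0.05056158  0.074     ]
[ 0.56182995 -0.05056339  0.074     ]
(array([ 0.56318514, -0.05298412,  0.07315035]), np.float64(0.004464401784873965)) tcp in wrist [244.92364375 225.27044987]
[[158 158 158 155 144 132 138 143 146 149 149 150 147 140 136 142 154 157
  155 155 155]
 [157 156 154 145 134 148 154 156 156 152 152 152 154 155 152 145 140 153
  154 153 154]
 [155 154 145 140 147 152 154 156 154 154 153 152 152 153 156 154 144 138
  151 153 155]
 [154 147 137 151 153 151 151 153 155 155 153 150 150 151 153 154 154 145
  148 154 155]
 [151 143 147 153 155 153 150 143 137 128 126 122 137 148 150 153 153 154
  152 152 155]
 [149 147 153 154 154 150 123  85  62  52  50  50  70 107 133 147 152 153
  149 150 154]
 [150 153 155 155 142 105  57  26  23  21  22  19  24  38  70 117 148 151
  151 147 153]
 [152 152 154 151 107  41  23  18  20  23  21  22  20  22  22  71 133 149
  151 152 155]
 [155 151 151 134  59  22  19  21  20  17  19  23  21  20  22  33  93 144
  150 152 155]
 [1
[... 276 characters left out ...]
1  45  25  31  34  38  39  39  42  40  38  38  33  27  28  98
  151 156 148]
 [ 82 132 112  39  30  33  36  37  39  39  40  39  36  35  34  32  28  85
  141 144 112]
 [ 32  70  60  29  25  31  33  37  35  37  36  35  36  37  33  31  27  50
   77  78  55]
 [ 22  26  27  26  26  28  34  34  35  35  35  31  33  33  33  31  25  25
   28  26  22]
 [ 19  25  27  24  24  28  31  34  35  31  32  33  34  32  33  29  24  24
   27  25  24]
 [ 24  25  23  22  26  27  31  30  31  30  30  31  31  31  28  30  24  26
   22  25  25]
 [ 21  27  24  26  26  26  31  29  31  32  30  32  31  31  30  27  23  26
   26  27  24]
 [ 22  26  24  24  24  26  29  31  31  30  30  29  32  29  29  27  26  26
   25  24  24]]
```

Run:
```python
from station import r
from h import *
s=r.capture("scene");S=r.sense();T=S["tcp_pos"]
for z in (.044,.054,.074,T[2]-.017,T[2],T[2]+.03):print(round(z,3),proj(s,(T[0],T[1],z)).round(1))
o=cv2.resize(s["pixels"][200:275,255:345],None,fx=8,fy=8,interpolation=cv2.INTER_CUBIC)
o=np.clip(o.astype(float)*2,0,255).astype(np.uint8)
cv2.imwrite("pics/s3.png",o[:,:,::-1])
```

```text
0.044 [296.5 250.8]
0.054 [296.8 246.7]
0.074 [297.3 238.2]
0.053 [296.8 247.1]
0.07 [297.2 240. ]
0.1 [297.9 227. ]
```

View pics/s3.png

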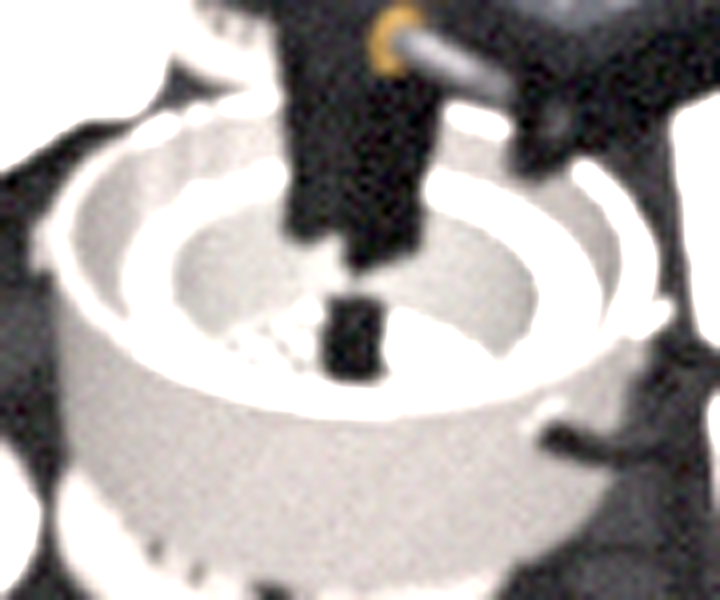

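The zoomed scene view shows the fingertips at crop rows 240–270, clearly above the knob (rows 295–380). The tips are about 35 mm higher than the stated geometry suggests, so the grasp has to go deeper. I'll open, go down by stages and watch the force.

Request:
{"fn": "servo_tool", "kwargs": {
  "targets": [
    [0, 0, 0, 0, 42],
    [0, 0, 0, 0, 42],
    [0, 0, 0, 0, 42],
    [0, 0, 0, 0, 42],
    [0, 0, 0, 0, 42]
  ]
}}

```text
time_s: 5.08
tcp_pos: [0.5667, -0.0507, 0.0698]
ee_rot: [[-1.0, 0.001, -0.0], [0.001, 1.0, -0.0], [0.0, -0.0, -1.0]]
wrist_force: [-0.3, -0.1, -0.5]
gripper_width: 0.406
gripper_force: 0.0
```

Request:
{"fn": "servo_tool", "kwargs": {
  "targets": [
    [0, 0, -0.1, 0, 42],
    [0, 0, -0.2, 0, 42],
    [0, 0, -0.3, 0, 42],
    [0, 0, -0.4, 0, 42],
    [0, 0, -0.4, 0, 42]
  ]
}}

```text
time_s: 5.5
tcp_pos: [0.5661, -0.0507, 0.0569]
ee_rot: [[-1.0, 0.001, -0.002], [0.001, 1.0, -0.0], [0.002, -0.0, -1.0]]
wrist_force: [-0.7, 0.5, -0.5]
gripper_width: 0.482
gripper_force: 0.0
```

Run:
```python
from station import r
from h import *
s=r.capture("scene");S=r.sense();T=S["tcp_pos"];print(T,S["wrist_force"],S["gripper_width"])
for p in [(0,.025,-.017),(0,-.025,-.017),(0,-.025,.02),(-.037,-.095,.053),(-.037,.095,.053),(-.037,-.095,.1)]:print(p,proj(s,T+p).round(1))
w=r.capture("wrist");print(proj(w,T+[-.009,.025,-.017]),proj(w,T+[-.009,-.025,-.017]))
o=cv2.resize(s["pixels"][170:275,240:360],(600,525),interpolation=cv2.INTER_CUBIC)
o=np.clip(o.astype(float)*2,0,255).astype(np.uint8)
H=np.hstack([o[:,:480],cv2.resize(w["pixels"][140:320,190:300],(320,525))])
cv2.imwrite("pics/s4.png",H[:,:,::-1])
```

```text
[ 0.56629398 -0.05072388  0.05725162] [0.60196541 0.10377862 0.64662929] 0.48255462209603706
(0, 0.025, -0.017) [287.8 247.1]
(0, -0.025, -0.017) [305.2 258.1]
(0, -0.025, 0.02) [306.3 242.3]
(-0.037, -0.095, 0.053) [321. 251.]
(-0.037, 0.095, 0.053) [252.2 209.6]
(-0.037, -0.095, 0.1) [322.9 228.2]
[285.54997654 201.4500609 ] [204.26301339 201.50266787]
```

View pics/s4.png

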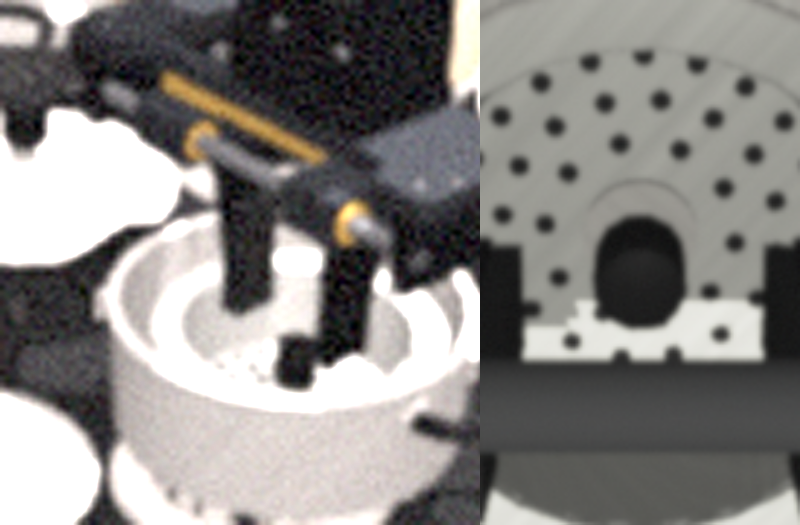

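In the scene crop the tips are at rows 308 and 360, beside and just above the knob top (row 335). In the wrist crop the fingers straddle the knob symmetrically. So the reported TCP reads about 37 mm too low for the real tips, and I'll allow for that offset from here on. Going down another 25 mm in small steps, then closing.

Request:
{"fn": "servo_tool", "kwargs": {
  "targets": [
    [0, 0, -0.15, 0, 42],
    [0, 0, -0.3, 0, 42],
    [0, 0, -0.45, 0, 42],
    [0, 0, -0.5, 0, 42],
    [0, 0, -0.5, 0, 42]
  ]
}}

```text
time_s: 6.02
tcp_pos: [0.5661, -0.0507, 0.0421]
ee_rot: [[-1.0, 0.001, -0.002], [0.001, 1.0, -0.0], [0.002, -0.0, -1.0]]
wrist_force: [-0.3, 0.3, -0.4]
gripper_width: 0.487
gripper_force: 0.0
```

Request:
{"fn": "servo_tool", "kwargs": {
  "targets": [
    [0, 0, -0.1, 0, 42],
    [0, 0, -0.2, 0, 42],
    [0, 0, -0.3, 0, 42],
    [0, 0, -0.3, 0, 42],
    [0, 0, -0.3, 0, 42]
  ]
}}

```text
time_s: 6.43
tcp_pos: [0.5665, -0.0507, 0.0336]
ee_rot: [[-1.0, 0.001, -0.001], [0.001, 1.0, -0.0], [0.001, -0.0, -1.0]]
wrist_force: [-0.6, 0.9, -0.1]
gripper_width: 0.484
gripper_force: 0.0
```

Request:
{"fn": "servo_tool", "kwargs": {
  "targets": [
    [0, 0, 0, 0, 10],
    [0, 0, 0, 0, 10],
    [0, 0, 0, 0, 10],
    [0, 0, 0, 0, 10],
    [0, 0, 0, 0, 10]
  ]
}}

```text
time_s: 6.85
tcp_pos: [0.5668, -0.0506, 0.034]
ee_rot: [[-1.0, 0.001, 0.0], [0.001, 1.0, -0.0], [-0.0, -0.0, -1.0]]
wrist_force: [0.1, -0.0, 0.2]
gripper_width: 0.198
gripper_force: 30.1
```

Request:
{"fn": "servo_tool", "kwargs": {
  "targets": [
    [0, 0, 0, 0, 10],
    [0, 0, 0, 0, 10],
    [0, 0, 0, 0, 10],
    [0, 0, 0, 0, 10],
    [0, 0, 0, 0, 10]
  ]
}}

```text
time_s: 7.27
tcp_pos: [0.5667, -0.0507, 0.0339]
ee_rot: [[-1.0, 0.001, 0.0], [0.001, 1.0, -0.0], [-0.0, -0.0, -1.0]]
wrist_force: [0.1, -0.3, 1.0]
gripper_width: 0.195
gripper_force: 30.0
```

Gripped: 17 mm at 30 N. Now lift and carry to the stand.

Request:
{"fn": "servo_tool", "kwargs": {
  "targets": [
    [0, 0, 0.3, 0, 10],
    [0, 0, 0.9, 0, 10],
    [0, 0, 1.7, 0, 10],
    [0, 0, 2.5, 0, 10],
    [0, 0, 3.3, 0, 10]
  ]
}}

```text
time_s: 7.68
tcp_pos: [0.566, -0.0506, 0.1338]
ee_rot: [[-1.0, 0.001, -0.001], [0.001, 1.0, 0.0], [0.001, 0.0, -1.0]]
wrist_force: [0.5, 0.2, -2.3]
gripper_width: 0.198
gripper_force: 30.0
```

Request:
{"fn": "servo_tool", "kwargs": {
  "targets": [
    [-0.2, 0.25, 0.5, 0, 10],
    [-0.8, 1.0, 0.8, 0, 10],
    [-1.5, 1.9, 0.8, 0, 10],
    [-2.2, 2.8, 0.8, 0, 10],
    [-2.9, 3.7, 0.8, 0, 10]
  ]
}}

```text
time_s: 8.1
tcp_pos: [0.4782, 0.0611, 0.157]
ee_rot: [[-1.0, 0.003, -0.0], [0.003, 1.0, 0.001], [0.0, 0.001, -1.0]]
wrist_force: [1.3, 0.5, -1.7]
gripper_width: 0.198
gripper_force: 30.0
```

Request:
{"fn": "servo_tool", "kwargs": {
  "targets": [
    [-0.7, 0.9, 0, 0, 10],
    [-1.4, 1.8, 0, 0, 10],
    [-1.9, 2.4, 0, 0, 10],
    [-2.2, 2.73, 0, 0, 10],
    [-2.22, 2.73, 0, 0, 10]
  ]
}}

```text
time_s: 8.52
tcp_pos: [0.4113, 0.1435, 0.1572]
ee_rot: [[-1.0, -0.002, -0.0], [-0.002, 1.0, 0.001], [0.0, 0.001, -1.0]]
wrist_force: [0.7, 0.5, -1.8]
gripper_width: 0.199
gripper_force: 30.0
```

Run:
```python
from station import r
from h import *
S=r.sense();print(S["time_s"],S["tcp_pos"],S["wrist_force"],S["gripper_width"],S["gripper_force"])
t=r.capture("top");s=r.capture("scene");w=r.capture("wrist")
for z in (.098,.05): C=bright(t,(345,208),40,110);print("panL",circ([onplane(t,x,.094) for x in C]))
H=np.zeros((600,800,3),np.uint8)
H[:300,:400]=cv2.resize(w["pixels"],(400,300));H[:300,400:]=cv2.resize(t["pixels"][120:300,180:420],(400,300))
H[300:,:400]=cv2.resize(s["pixels"][120:300,130:370],(400,300))
cv2.imwrite("pics/look5.png",H[:,:,::-1])
```

```text
8.5167 [0.41130748 0.14352783 0.15717046] [ 0.73030056  0.49196583 -1.8300851 ] 0.19883606288031097 29.999940991401672
panL (array([ 0.56486106, -0.04944107]), np.float64(0.0737171939152751), np.float64(0.6521739130434783))
panL (array([ 0.56486106, -0.04944107]), np.float64(0.0737171939152751), np.float64(0.6521739130434783))
```

View pics/look5.png

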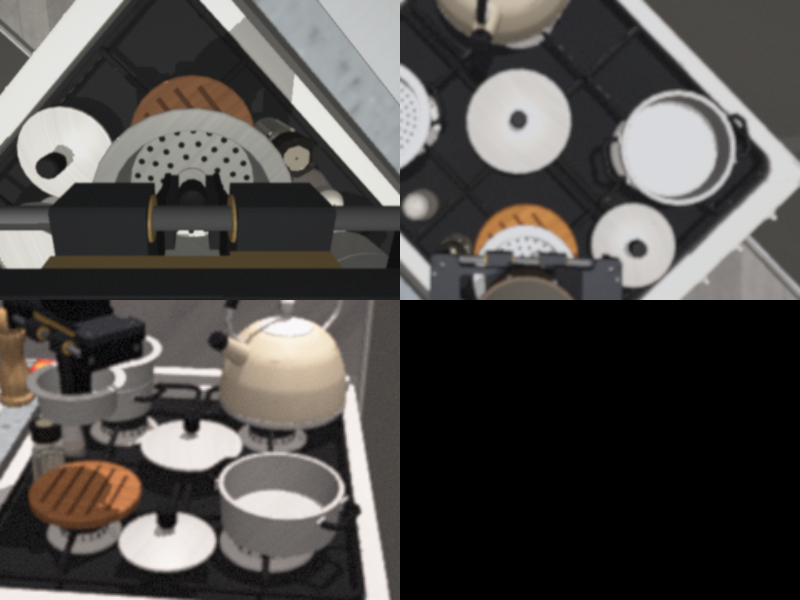

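The small insert hangs level over the stand. The stand is at (250,100) and the jar at (290,155) in the wrist panel, with clear space between. Lower it, shifted slightly away from the jar, release and rise.

Request:
{"fn": "servo_tool", "kwargs": {
  "targets": [
    [0.05, -0.15, -0.6, 0, 10],
    [0.05, -0.15, -1.2, 0, 10],
    [0.05, -0.15, -1.8, 0, 10],
    [0.05, -0.15, -2.4, 0, 10],
    [0.05, -0.15, -3.0, 0, 10]
  ]
}}

```text
time_s: 9.08
tcp_pos: [0.4153, 0.1369, 0.0661]
ee_rot: [[-1.0, 0.003, 0.0], [0.003, 1.0, 0.0], [-0.0, 0.0, -1.0]]
wrist_force: [-0.5, 0.4, -1.8]
gripper_width: 0.199
gripper_force: 30.0
```

Request:
{"fn": "servo_tool", "kwargs": {
  "targets": [
    [0, 0, -0.3, 0, 10],
    [0, 0, -0.5, 0, 10],
    [0, 0, -0.65, 0, 10],
    [0, 0, -0.75, 0, 10],
    [0, 0, -0.75, 0, 10]
  ]
}}

```text
time_s: 9.5
tcp_pos: [0.4151, 0.1376, 0.0444]
ee_rot: [[-1.0, 0.002, 0.0], [0.002, 1.0, 0.0], [-0.0, 0.0, -1.0]]
wrist_force: [-0.0, 0.6, -1.9]
gripper_width: 0.197
gripper_force: 30.0
```

Request:
{"fn": "servo_tool", "kwargs": {
  "targets": [
    [0, 0, 0, 0, 24],
    [0, 0, 0, 0, 32],
    [0, 0, 0, 0, 40],
    [0, 0, 0, 0, 42],
    [0, 0, 0, 0, 42]
  ]
}}

```text
time_s: 9.92
tcp_pos: [0.4149, 0.138, 0.0448]
ee_rot: [[-1.0, 0.001, 0.001], [0.001, 1.0, 0.001], [-0.001, 0.001, -1.0]]
wrist_force: [-0.4, -0.3, -0.3]
gripper_width: 0.452
gripper_force: 0.0
```

Request:
{"fn": "servo_tool", "kwargs": {
  "targets": [
    [0, 0, 0, 0, 42],
    [0, 0, 0.2, 0, 42],
    [0, 0, 0.6, 0, 42],
    [0, 0, 1.3, 0, 42],
    [0, 0, 2.1, 0, 42]
  ]
}}

```text
time_s: 10.33
tcp_pos: [0.4138, 0.1372, 0.1076]
ee_rot: [[-1.0, 0.001, -0.002], [0.001, 1.0, -0.002], [0.002, -0.002, -1.0]]
wrist_force: [0.3, 0.2, 0.3]
gripper_width: 0.486
gripper_force: 0.0
```

Request:
{"fn": "servo_tool", "kwargs": {
  "targets": [
    [0, 0, 0.8, 0, 42],
    [0, 0, 1.6, 0, 42],
    [0, 0, 2.4, 0, 42],
    [0, 0, 2.8, 0, 42],
    [0, 0, 2.9, 0, 42]
  ]
}}

```text
time_s: 10.75
tcp_pos: [0.4159, 0.1386, 0.1975]
ee_rot: [[-1.0, 0.001, 0.005], [0.001, 1.0, 0.003], [-0.005, 0.003, -1.0]]
wrist_force: [0.1, 0.2, -0.0]
gripper_width: 0.479
gripper_force: 0.0
```

Now on to the large insert. I'll hover over it, check the small insert on the stand and refine the knob position.

Request:
{"fn": "servo_tool", "kwargs": {
  "targets": [
    [0.7, 0.8, 0, 0, 42],
    [1.5, 1.7, 0, 0, 42],
    [2.3, 2.6, 0, 0, 42],
    [3.1, 3.5, 0, 0, 42],
    [3.9, 4.4, 0, 0, 42]
  ]
}}

```text
time_s: 11.17
tcp_pos: [0.532, 0.2706, 0.1933]
ee_rot: [[-1.0, 0.001, -0.002], [0.001, 1.0, -0.001], [0.002, -0.001, -1.0]]
wrist_force: [0.4, 1.2, 0.7]
gripper_width: 0.485
gripper_force: 0.0
```

Request:
{"fn": "servo_tool", "kwargs": {
  "targets": [
    [0.7, 0.8, 0, 0, 42],
    [1.4, 1.6, 0, 0, 42],
    [1.9, 2.15, 0, 0, 42],
    [1.98, 2.23, 0, 0, 42],
    [1.98, 2.23, 0, 0, 42]
  ]
}}

```text
time_s: 11.58
tcp_pos: [0.5909, 0.3371, 0.1918]
ee_rot: [[-1.0, 0.001, -0.003], [0.001, 1.0, -0.002], [0.003, -0.002, -1.0]]
wrist_force: [-0.1, -0.5, -0.7]
gripper_width: 0.478
gripper_force: 0.0
```

Run:
```python
from station import r
from h import *; import pickle
S=r.sense();print(S["time_s"],S["tcp_pos"])
w=r.capture("wrist");s=r.capture("scene");t0=pickle.load(open("cap0.pkl","rb"))["top"];s0=pickle.load(open("cap0.pkl","rb"))["scene"]
p=proj(w,(.5915,.337,.122));k,st=dark(w,p,16);print(p,k,st,tri((w,k),(t0,(164.7,190.1))),onplane(w,k,.122))
k2,st2=dark(w,p,16,35);print(k2,st2)
H=np.zeros((600,800,3),np.uint8)
H[:300,:400]=cv2.resize(w["pixels"],(400,300))
H[300:,:400]=cv2.resize(s["pixels"][120:300,130:370],(400,300))
cv2.imwrite("pics/look6.png",H[:,:,::-1])
```

```text
11.5833 [0.59089611 0.33714738 0.19179961]
[245.02260076 191.4240256 ] [248.03448276 190.07635468] [238 178  21  26 406] (array([0.5914855 , 0.33882852, 0.1166802 ]), np.float64(0.0007272799509352336)) [0.5904162 0.3393162 0.122    ]
[248.         190.14691943] [239 179  19  23 211]
```

View pics/look6.png

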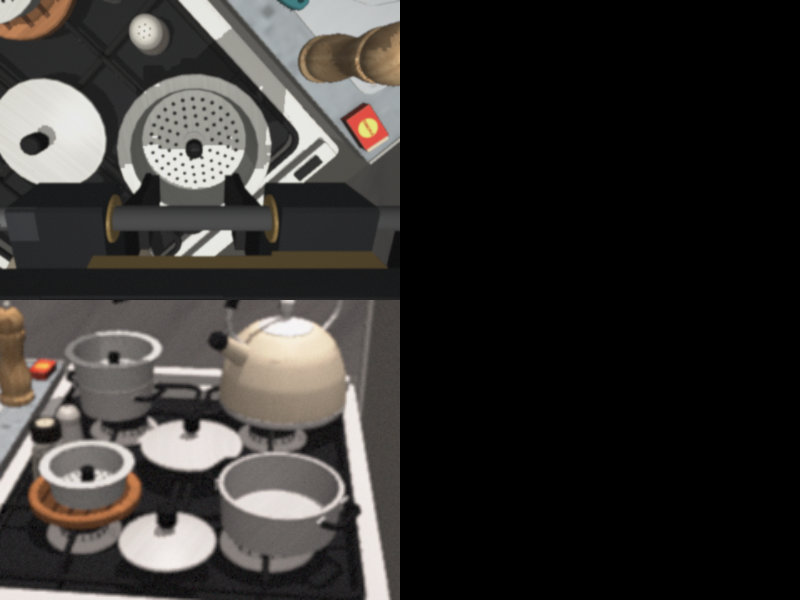

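The wrist panel shows the large insert's knob at (194,148). The scene panel shows the small insert upright on the stand at (87,475). Now descend, grip and lift.

Request:
{"fn": "servo_tool", "kwargs": {
  "targets": [
    [0, 0.06, -0.8, 0, 42],
    [0, 0.06, -1.6, 0, 42],
    [0, 0.06, -2.4, 0, 42],
    [0, 0.06, -2.8, 0, 42],
    [0, 0.06, -3.1, 0, 42]
  ]
}}

```text
time_s: 12.1
tcp_pos: [0.5899, 0.3372, 0.1002]
ee_rot: [[-1.0, 0.002, -0.002], [0.002, 1.0, -0.002], [0.002, -0.002, -1.0]]
wrist_force: [0.1, -0.9, 0.5]
gripper_width: 0.488
gripper_force: 0.0
```

Request:
{"fn": "servo_tool", "kwargs": {
  "targets": [
    [0, 0, -0.2, 0, 42],
    [0, 0, -0.35, 0, 42],
    [0, 0, -0.47, 0, 42],
    [0, 0, -0.47, 0, 42],
    [0, 0, -0.47, 0, 42]
  ]
}}

```text
time_s: 12.52
tcp_pos: [0.5913, 0.3387, 0.088]
ee_rot: [[-1.0, 0.001, 0.001], [0.001, 1.0, 0.001], [-0.001, 0.001, -1.0]]
wrist_force: [-0.3, -0.4, -0.5]
gripper_width: 0.482
gripper_force: 0.0
```

Request:
{"fn": "servo_tool", "kwargs": {
  "targets": [
    [0, 0, 0, 0, 10],
    [0, 0, 0, 0, 10],
    [0, 0, 0, 0, 10],
    [0, 0, 0, 0, 10],
    [0, 0, 0, 0, 10]
  ]
}}

```text
time_s: 12.93
tcp_pos: [0.5911, 0.3387, 0.0875]
ee_rot: [[-1.0, 0.001, 0.0], [0.001, 1.0, 0.001], [-0.0, 0.001, -1.0]]
wrist_force: [-1.1, 0.4, 0.5]
gripper_width: 0.199
gripper_force: 30.1
```

Request:
{"fn": "servo_tool", "kwargs": {
  "targets": [
    [0, 0, 0, 0, 10],
    [0, 0, 0, 0, 10],
    [0, 0, 0.2, 0, 10],
    [0, 0, 0.6, 0, 10],
    [0, 0, 1.2, 0, 10]
  ]
}}

```text
time_s: 13.35
tcp_pos: [0.5896, 0.3374, 0.1217]
ee_rot: [[-1.0, 0.002, -0.005], [0.002, 1.0, -0.003], [0.005, -0.003, -1.0]]
wrist_force: [0.1, 0.0, -2.2]
gripper_width: 0.199
gripper_force: 30.0
```

Request:
{"fn": "servo_tool", "kwargs": {
  "targets": [
    [0, 0, 0.6, 0, 10],
    [0, 0, 1.2, 0, 10],
    [0, 0, 1.4, 0, 10],
    [0, 0, 1.4, 0, 10],
    [0, 0, 1.4, 0, 10]
  ]
}}

```text
time_s: 13.77
tcp_pos: [0.5906, 0.3383, 0.165]
ee_rot: [[-1.0, 0.002, -0.001], [0.002, 1.0, 0.0], [0.001, 0.0, -1.0]]
wrist_force: [0.0, -0.2, -3.2]
gripper_width: 0.196
gripper_force: 30.0
```

Request:
{"fn": "servo_tool", "kwargs": {
  "targets": [
    [-0.6, -0.8, 0, 0, 10],
    [-1.2, -1.7, 0, 0, 10],
    [-1.8, -2.7, 0, 0, 10],
    [-2.4, -3.7, 0, 0, 10],
    [-2.8, -4.8, 0, 0, 10]
  ]
}}

```text
time_s: 14.18
tcp_pos: [0.5042, 0.1927, 0.1634]
ee_rot: [[-1.0, 0.0, -0.004], [0.0, 1.0, -0.002], [0.004, -0.002, -1.0]]
wrist_force: [-0.1, -0.9, -2.8]
gripper_width: 0.199
gripper_force: 30.0
```

Request:
{"fn": "servo_tool", "kwargs": {
  "targets": [
    [0, -1.1, 0, 0, 10],
    [0, -2.2, 0, 0, 10],
    [0.3, -3.3, 0, 0, 10],
    [0.8, -4.3, 0, 0, 10],
    [1.3, -5.3, 0, 0, 10]
  ]
}}

```text
time_s: 14.6
tcp_pos: [0.5449, 0.0337, 0.1642]
ee_rot: [[-1.0, 0.001, -0.002], [0.001, 1.0, -0.0], [0.002, -0.0, -1.0]]
wrist_force: [1.1, 0.3, -1.9]
gripper_width: 0.198
gripper_force: 30.0
```

Request:
{"fn": "servo_tool", "kwargs": {
  "targets": [
    [0.3, -1, 0, 0, 10],
    [0.5, -2, 0, 0, 10],
    [0.65, -2.7, 0, 0, 10],
    [0.65, -2.83, 0, 0, 10],
    [0.65, -2.83, 0, 0, 10]
  ]
}}

```text
time_s: 15.02
tcp_pos: [0.5644, -0.0508, 0.1635]
ee_rot: [[-1.0, 0.004, -0.004], [0.004, 1.0, -0.0], [0.004, -0.0, -1.0]]
wrist_force: [-0.4, -0.1, -3.0]
gripper_width: 0.197
gripper_force: 30.0
```

Run:
```python
from station import r
from h import *; import pickle
S=r.sense();print(S["time_s"],S["tcp_pos"],S["gripper_width"])
t=r.capture("top");w=r.capture("wrist");s=r.capture("scene");pickle.dump((t,w,s),open("c7.pkl","wb"))
# small pan rim in top
for th in (110,130,150):
  C=bright(t,(170,188),34,th);print("panS",circ([onplane(t,x,.088) for x in C]))
H=np.zeros((600,800,3),np.uint8)
H[:300,:400]=cv2.resize(w["pixels"],(400,300));H[:300,400:]=cv2.resize(t["pixels"][120:300,110:350],(400,300))
H[300:,:400]=cv2.resize(s["pixels"][120:300,150:390],(400,300))
cv2.imwrite("pics/look7.png",H[:,:,::-1])
```

```text
15.0167 [ 0.56438153 -0.05084686  0.16354426] 0.19685905900248474
panS (array([0.59037182, 0.33499489]), np.float64(0.06093287480114488), np.float64(0.6313131313131313))
panS (array([0.59186925, 0.3374858 ]), np.float64(0.05844124782099284), np.float64(0.6142131979695431))
panS (array([0.59171506, 0.33743732]), np.float64(0.05779778512042178), np.float64(0.6633663366336634))
```

View pics/look7.png

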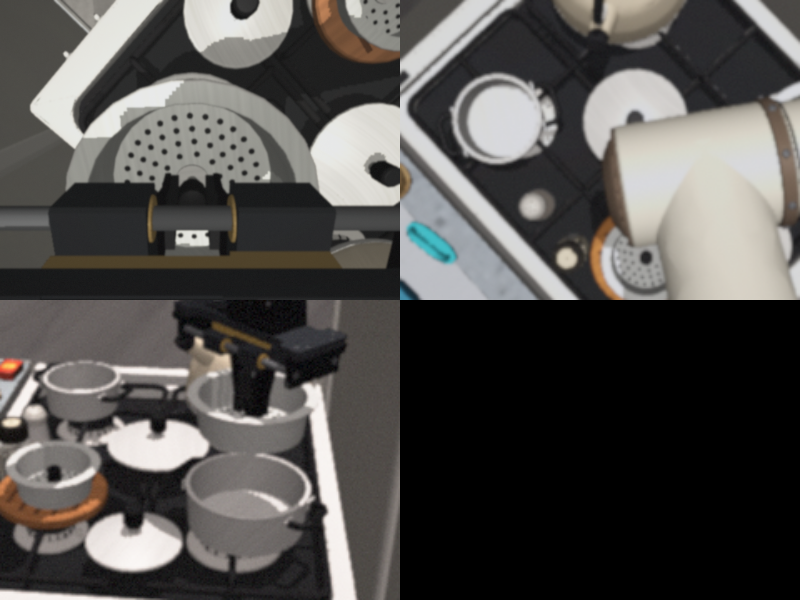

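The wrist and scene panels show the large insert held level over the large pan, whose rim is centred at (247,485) in the scene panel. The small pan is empty at (500,118) in the top panel, measured at (0.592, 0.337). Lower into the large pan.

Request:
{"fn": "servo_tool", "kwargs": {
  "targets": [
    [0.02, 0.05, -0.6, 0, 10],
    [0.02, 0.05, -1.2, 0, 10],
    [0.02, 0.05, -1.7, 0, 10],
    [0.02, 0.05, -2.1, 0, 10],
    [0.02, 0.05, -2.3, 0, 10]
  ]
}}

```text
time_s: 15.58
tcp_pos: [0.5648, -0.0466, 0.0944]
ee_rot: [[-1.0, -0.001, -0.003], [-0.001, 1.0, -0.0], [0.003, -0.0, -1.0]]
wrist_force: [-0.7, 0.1, -2.3]
gripper_width: 0.192
gripper_force: 30.0
```

Request:
{"fn": "servo_tool", "kwargs": {
  "targets": [
    [0, 0, -0.3, 0, 10],
    [0, 0, -0.6, 0, 10],
    [0, 0, -0.9, 0, 10],
    [0, 0, -1.2, 0, 10],
    [0, 0, -1.3, 0, 10]
  ]
}}

```text
time_s: 16.0
tcp_pos: [0.5652, -0.0479, 0.0556]
ee_rot: [[-1.0, 0.001, -0.002], [0.001, 1.0, -0.0], [0.002, -0.0, -1.0]]
wrist_force: [-0.7, -0.8, -4.1]
gripper_width: 0.196
gripper_force: 30.0
```

Request:
{"fn": "servo_tool", "kwargs": {
  "targets": [
    [0, 0, -0.05, 0, 10],
    [0, 0, -0.1, 0, 10],
    [0, 0, -0.12, 0, 10],
    [0, 0, -0.12, 0, 10],
    [0, 0, -0.12, 0, 10]
  ]
}}

```text
time_s: 16.42
tcp_pos: [0.5664, -0.048, 0.054]
ee_rot: [[-1.0, 0.001, 0.001], [0.001, 1.0, 0.0], [-0.001, 0.0, -1.0]]
wrist_force: [-0.4, -0.9, -3.0]
gripper_width: 0.195
gripper_force: 30.0
```

Request:
{"fn": "servo_tool", "kwargs": {
  "targets": [
    [0, 0, -0.03, 0, 10],
    [0, 0, -0.06, 0, 10],
    [0, 0, -0.08, 0, 10],
    [0, 0, -0.08, 0, 10],
    [0, 0, -0.08, 0, 10]
  ]
}}

```text
time_s: 16.83
tcp_pos: [0.5662, -0.0479, 0.0514]
ee_rot: [[-1.0, 0.001, 0.0], [0.001, 1.0, -0.0], [-0.0, -0.0, -1.0]]
wrist_force: [0.6, 0.7, -0.8]
gripper_width: 0.197
gripper_force: 30.0
```

Request:
{"fn": "servo_tool", "kwargs": {
  "targets": [
    [0, 0, 0, 0, 24],
    [0, 0, 0, 0, 32],
    [0, 0, 0, 0, 40],
    [0, 0, 0, 0, 42],
    [0, 0, 0, 0, 42]
  ]
}}

```text
time_s: 17.25
tcp_pos: [0.5664, -0.0479, 0.0515]
ee_rot: [[-1.0, 0.001, 0.001], [0.001, 1.0, 0.0], [-0.001, 0.0, -1.0]]
wrist_force: [0.0, -0.7, -0.2]
gripper_width: 0.448
gripper_force: 0.0
```

Request:
{"fn": "servo_tool", "kwargs": {
  "targets": [
    [0, 0, 0, 0, 42],
    [0, 0, 0.2, 0, 42],
    [0, 0, 0.6, 0, 42],
    [0, 0, 1.3, 0, 42],
    [0, 0, 2.1, 0, 42]
  ]
}}

```text
time_s: 17.67
tcp_pos: [0.5652, -0.0481, 0.1143]
ee_rot: [[-1.0, 0.001, -0.003], [0.001, 1.0, -0.0], [0.003, -0.0, -1.0]]
wrist_force: [0.7, -0.1, -0.7]
gripper_width: 0.486
gripper_force: 0.0
```

Request:
{"fn": "servo_tool", "kwargs": {
  "targets": [
    [0, 0, 0.8, 0, 42],
    [0, 0, 1.6, 0, 42],
    [0, 0, 2.2, 0, 42],
    [0, 0, 2.4, 0, 42],
    [0, 0, 2.4, 0, 42]
  ]
}}

```text
time_s: 18.08
tcp_pos: [0.5671, -0.0478, 0.1883]
ee_rot: [[-1.0, 0.001, 0.004], [0.001, 1.0, 0.001], [-0.004, 0.001, -1.0]]
wrist_force: [0.0, -0.6, 0.6]
gripper_width: 0.485
gripper_force: 0.0
```

Run:
```python
from station import r
from h import *; import pickle
S=r.sense();print(S["time_s"],S["tcp_pos"])
w=r.capture("wrist");s=r.capture("scene")
k,st=dark(w,proj(w,(.565,-.049,.087)),16);print(k,st,onplane(w,k,.085))
for th in (80,110):
  C=bright(w,k,100,th);print("flange",circ([onplane(w,x,.097) for x in C]))
# stand insert knob (scene + wrist), expected .064-.084
for c,n in((w,"w"),(s,"s")):
  k,st=dark(c,proj(c,(.415,.138,.078)),12);print(n,proj(c,(.415,.138,.078)),k,st,onplane(c,k,.076))
H=np.hstack([cv2.resize(w["pixels"],(400,300)),cv2.resize(s["pixels"][120:300,150:390],(400,300))])
cv2.imwrite("pics/look8.png",H[:,:,::-1])
```

```text
18.0833 [ 0.5670816  -0.04780877  0.18832812]
[245.37741935 177.0516129 ] [237 167  18  22 310] [ 0.56572187 -0.04743707  0.085     ]
flange (array([ 0.56619793, -0.04851509]), np.float64(0.07401180357421003), np.float64(0.6565349544072948))
flange (array([ 0.56671197, -0.04878744]), np.float64(0.06781745560272098), np.float64(0.7135969141755063))Traceback (most recent call last):
  File "<stdin>", line 10, in <module>
  File "h.py", line 18, in dark
    k=1+np.argmax(s[1:,4]); return ce[k],s[k]
        ~~~~~~~~~^^^^^^^^^
    return _wrapfunc(a, 'argmax', axis=axis, out=out, **kwds)
    return bound(*args, **kwds)
ValueError: attempt to get argmax of an empty sequence
```

The force showed the insert seating at the expected height. Next is the small insert on the stand.

Request:
{"fn": "servo_tool", "kwargs": {
  "targets": [
    [-0.7, 0.85, 0, 0, 42],
    [-1.4, 1.7, 0, 0, 42],
    [-2.1, 2.55, 0, 0, 42],
    [-2.8, 3.4, 0, 0, 42],
    [-3.5, 4.25, 0, 0, 42]
  ]
}}

```text
time_s: 18.6
tcp_pos: [0.459, 0.0799, 0.1843]
ee_rot: [[-1.0, 0.002, -0.004], [0.002, 1.0, -0.002], [0.004, -0.002, -1.0]]
wrist_force: [0.2, -0.4, 0.3]
gripper_width: 0.481
gripper_force: 0.0
```

Request:
{"fn": "servo_tool", "kwargs": {
  "targets": [
    [-0.7, 0.85, 0, 0, 42],
    [-1.3, 1.6, 0, 0, 42],
    [-1.55, 1.95, 0, 0, 42],
    [-1.55, 1.95, 0, 0, 42],
    [-1.55, 1.95, 0, 0, 42]
  ]
}}

```text
time_s: 19.02
tcp_pos: [0.4138, 0.1381, 0.1852]
ee_rot: [[-1.0, -0.001, -0.002], [-0.001, 1.0, -0.001], [0.002, -0.001, -1.0]]
wrist_force: [-1.0, 0.1, 0.5]
gripper_width: 0.487
gripper_force: 0.0
```

Run:
```python
from station import r
from h import *; import pickle
S=r.sense();print(S["time_s"],S["tcp_pos"])
w=r.capture("wrist");s=r.capture("scene");t=r.capture("top");pickle.dump((w,s,t),open("c8.pkl","wb"))
for c,n in((w,"w"),(s,"s")):
  p=proj(c,(.415,.138,.077));k,st=dark(c,p,16);print(n,p,k,st,onplane(c,k,.076))
C=bright(w,proj(w,(.415,.138,.077)),95,100);print("flangeS",circ([onplane(w,x,.091) for x in C]))
C=bright(t,(345,208),42,110);print("flangeL top",circ([onplane(t,x,.097) for x in C]))
```

```text
19.0167 [0.4137661  0.1380796  0.18516552]
w [245.14974101 179.24227701] [245.56146179 178.85049834] [237 169  18  21 301] [0.41491073 0.13836034 0.076     ]
s [180.35410446 223.44131672] [182.04761905 223.63492063] [179 219   7  10  63] [0.41814166 0.13659839 0.076     ]
flangeS (array([0.41548478, 0.13818471]), np.float64(0.05776956096739368), np.float64(0.942643391521197))
flangeL top (array([ 0.56580881, -0.04794001]), np.float64(0.07420597750836333), np.float64(0.6583333333333333))
```

Request:
{"fn": "servo_tool", "kwargs": {
  "targets": [
    [0.04, 0, -0.8, 0, 42],
    [0.04, 0, -1.6, 0, 42],
    [0.04, 0, -2.4, 0, 42],
    [0.04, 0, -3.2, 0, 42],
    [0.04, 0, -3.7, 0, 42]
  ]
}}

```text
time_s: 19.58
tcp_pos: [0.4151, 0.1363, 0.0728]
ee_rot: [[-1.0, 0.004, -0.003], [0.004, 1.0, -0.002], [0.003, -0.002, -1.0]]
wrist_force: [-0.1, 0.1, 0.1]
gripper_width: 0.482
gripper_force: 0.0
```

Request:
{"fn": "servo_tool", "kwargs": {
  "targets": [
    [0, 0, -0.3, 0, 42],
    [0, 0, -0.6, 0, 42],
    [0, 0, -0.85, 0, 42],
    [0, 0, -1.0, 0, 42],
    [0, 0, -1.0, 0, 42]
  ]
}}

```text
time_s: 20.0
tcp_pos: [0.4155, 0.1372, 0.0443]
ee_rot: [[-1.0, 0.002, -0.002], [0.002, 1.0, -0.001], [0.002, -0.001, -1.0]]
wrist_force: [-0.3, -0.9, 0.5]
gripper_width: 0.482
gripper_force: 0.0
```

Request:
{"fn": "servo_tool", "kwargs": {
  "targets": [
    [0, 0, 0, 0, 10],
    [0, 0, 0, 0, 10],
    [0, 0, 0, 0, 10],
    [0, 0, 0, 0, 10],
    [0, 0, 0, 0, 10]
  ]
}}

```text
time_s: 20.42
tcp_pos: [0.416, 0.1382, 0.0457]
ee_rot: [[-1.0, 0.001, 0.001], [0.001, 1.0, 0.001], [-0.001, 0.001, -1.0]]
wrist_force: [0.1, -0.1, 2.2]
gripper_width: 0.199
gripper_force: 30.1
```

Request:
{"fn": "servo_tool", "kwargs": {
  "targets": [
    [0, 0, 0, 0, 10],
    [0, 0, 0, 0, 10],
    [0, 0, 0, 0, 10],
    [0, 0, 0.2, 0, 10],
    [0, 0, 0.6, 0, 10]
  ]
}}

```text
time_s: 20.83
tcp_pos: [0.4143, 0.1371, 0.0621]
ee_rot: [[-1.0, 0.002, -0.004], [0.002, 1.0, -0.002], [0.004, -0.002, -1.0]]
wrist_force: [-0.3, -0.8, -1.7]
gripper_width: 0.191
gripper_force: 30.0
```

Request:
{"fn": "servo_tool", "kwargs": {
  "targets": [
    [0, 0, 0.7, 0, 10],
    [0, 0, 1.4, 0, 10],
    [0, 0, 2.1, 0, 10],
    [0, 0, 2.8, 0, 10],
    [0, 0, 3.3, 0, 10]
  ]
}}

```text
time_s: 21.25
tcp_pos: [0.4158, 0.1381, 0.1639]
ee_rot: [[-1.0, 0.001, 0.001], [0.001, 1.0, 0.001], [-0.001, 0.001, -1.0]]
wrist_force: [0.3, 0.1, -2.8]
gripper_width: 0.197
gripper_force: 30.0
```

Request:
{"fn": "servo_tool", "kwargs": {
  "targets": [
    [0.7, 0.8, 0, 0, 10],
    [1.5, 1.7, 0, 0, 10],
    [2.3, 2.6, 0, 0, 10],
    [3.1, 3.5, 0, 0, 10],
    [3.9, 4.4, 0, 0, 10]
  ]
}}

```text
time_s: 21.67
tcp_pos: [0.5331, 0.2709, 0.1617]
ee_rot: [[-1.0, 0.001, -0.002], [0.001, 1.0, -0.001], [0.002, -0.001, -1.0]]
wrist_force: [-0.3, -1.3, -2.5]
gripper_width: 0.192
gripper_force: 30.0
```

Request:
{"fn": "servo_tool", "kwargs": {
  "targets": [
    [0.7, 0.8, 0, 0, 10],
    [1.4, 1.6, 0, 0, 10],
    [1.9, 2.15, 0, 0, 10],
    [1.97, 2.25, 0, 0, 10],
    [1.97, 2.25, 0, 0, 10]
  ]
}}

```text
time_s: 22.08
tcp_pos: [0.5916, 0.3381, 0.1602]
ee_rot: [[-1.0, 0.001, -0.003], [0.001, 1.0, -0.002], [0.003, -0.002, -1.0]]
wrist_force: [-0.5, -1.2, -2.4]
gripper_width: 0.194
gripper_force: 30.0
```

Request:
{"fn": "servo_tool", "kwargs": {
  "targets": [
    [0, 0, -0.5, 0, 10],
    [0, 0, -1.1, 0, 10],
    [0, 0, -1.6, 0, 10],
    [0, 0, -1.9, 0, 10],
    [0, 0, -1.9, 0, 10]
  ]
}}

```text
time_s: 22.5
tcp_pos: [0.5898, 0.3357, 0.1027]
ee_rot: [[-1.0, 0.002, -0.005], [0.002, 1.0, -0.003], [0.005, -0.003, -1.0]]
wrist_force: [-0.2, 0.2, -2.6]
gripper_width: 0.195
gripper_force: 30.0
```

Run:
```python
from station import r
from h import *; import pickle
S=r.sense();print(S["time_s"],S["tcp_pos"])
t=pickle.load(open("c8.pkl","rb"))[2];t=t
for th in (130,150,170):
  C=bright(t,(169,189),32,th);print("panS",circ([onplane(t,x,.088) for x in C]))
```

```text
22.5 [0.58975456 0.33565167 0.10272084]
panS (array([0.59178755, 0.33774446]), np.float64(0.05829392929400362), np.float64(0.6335078534031413))
panS (array([0.5917126 , 0.33734625]), np.float64(0.05785781220373175), np.float64(0.6907216494845361))
panS (array([0.59163599, 0.33746801]), np.float64(0.05698049578444596), np.float64(0.8146067415730337))
```

Request:
{"fn": "servo_tool", "kwargs": {
  "targets": [
    [0, 0, -0.4, 0, 10],
    [0, 0, -0.8, 0, 10],
    [0, 0, -1.2, 0, 10],
    [0, 0, -1.6, 0, 10],
    [0, 0, -1.85, 0, 10]
  ]
}}

```text
time_s: 22.92
tcp_pos: [0.591, 0.337, 0.0474]
ee_rot: [[-1.0, 0.001, -0.002], [0.001, 1.0, -0.001], [0.002, -0.002, -1.0]]
wrist_force: [0.2, -0.5, -2.8]
gripper_width: 0.191
gripper_force: 30.0
```

Request:
{"fn": "servo_tool", "kwargs": {
  "targets": [
    [0, 0, -0.04, 0, 10],
    [0, 0, -0.08, 0, 10],
    [0, 0, -0.1, 0, 10],
    [0, 0, -0.1, 0, 10],
    [0, 0, -0.1, 0, 10]
  ]
}}

```text
time_s: 23.33
tcp_pos: [0.5922, 0.3378, 0.0474]
ee_rot: [[-1.0, 0.001, 0.001], [0.001, 1.0, 0.001], [-0.001, 0.001, -1.0]]
wrist_force: [0.0, 0.2, -2.1]
gripper_width: 0.192
gripper_force: 30.0
```

Another 2 mm down, then release and rise, and measure.

Request:
{"fn": "servo_tool", "kwargs": {
  "targets": [
    [0, 0, -0.03, 0, 10],
    [0, 0, -0.05, 0, 10],
    [0, 0, -0.06, 0, 10],
    [0, 0, -0.06, 0, 10],
    [0, 0, -0.06, 0, 10]
  ]
}}

```text
time_s: 23.75
tcp_pos: [0.5922, 0.3377, 0.0458]
ee_rot: [[-1.0, 0.001, 0.001], [0.001, 1.0, 0.001], [-0.001, 0.001, -1.0]]
wrist_force: [-1.0, 0.5, 1.7]
gripper_width: 0.195
gripper_force: 30.0
```

Request:
{"fn": "servo_tool", "kwargs": {
  "targets": [
    [0, 0, 0, 0, 24],
    [0, 0, 0, 0, 32],
    [0, 0, 0, 0, 40],
    [0, 0, 0, 0, 42],
    [0, 0, 0, 0, 42]
  ]
}}

```text
time_s: 24.17
tcp_pos: [0.5919, 0.3375, 0.0448]
ee_rot: [[-1.0, 0.001, -0.0], [0.001, 1.0, -0.0], [0.0, -0.0, -1.0]]
wrist_force: [0.4, -0.1, -0.3]
gripper_width: 0.452
gripper_force: 0.0
```

Request:
{"fn": "servo_tool", "kwargs": {
  "targets": [
    [0, 0, 0, 0, 42],
    [0, 0, 0.2, 0, 42],
    [0, 0, 0.6, 0, 42],
    [0, 0, 1.3, 0, 42],
    [0, 0, 2.1, 0, 42]
  ]
}}

```text
time_s: 24.58
tcp_pos: [0.5915, 0.3371, 0.1085]
ee_rot: [[-1.0, 0.001, -0.001], [0.001, 1.0, -0.001], [0.001, -0.001, -1.0]]
wrist_force: [-0.3, -0.1, -0.1]
gripper_width: 0.483
gripper_force: 0.0
```

Request:
{"fn": "servo_tool", "kwargs": {
  "targets": [
    [0, 0, 0.8, 0, 42],
    [0, 0, 1.6, 0, 42],
    [0, 0, 2.4, 0, 42],
    [0, 0, 2.6, 0, 42],
    [0, 0, 2.6, 0, 42]
  ]
}}

```text
time_s: 25.0
tcp_pos: [0.5932, 0.3385, 0.1902]
ee_rot: [[-1.0, 0.001, 0.006], [0.001, 1.0, 0.004], [-0.006, 0.004, -1.0]]
wrist_force: [-1.1, -0.5, -0.2]
gripper_width: 0.487
gripper_force: 0.0
```

Run:
```python
from station import r
from h import *; import pickle
S=r.sense();print(S["time_s"],S["tcp_pos"])
w=r.capture("wrist");s=r.capture("scene");pickle.dump((w,s),open("c9.pkl","wb"))
p=proj(w,(.592,.3378,.077));k,st=dark(w,p,16);print(p,k,st,onplane(w,k,.076))
for th in (90,120):
  C=bright(w,p,75,th);print("flangeS",circ([onplane(w,x,.091) for x in C]))
H=np.hstack([cv2.resize(w["pixels"],(400,300)),cv2.resize(s["pixels"][120:300,130:370],(400,300))])
cv2.imwrite("pics/look9.png",H[:,:,::-1])
```

```text
25.0 [0.59316084 0.33845854 0.19015004]
[243.70463303 174.19606529] [244.03472222 172.81944444] [235 163  18  21 288] [0.5909956  0.33809568 0.076     ]
flangeS (array([0.59169524, 0.33823002]), np.float64(0.0581448678778932), np.float64(0.91725768321513))
flangeS (array([0.59174124, 0.33821425]), np.float64(0.05757612907699317), np.float64(0.9268867924528302))
```

View pics/look9.png

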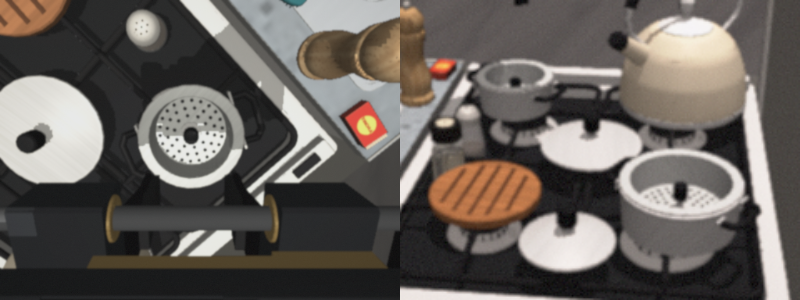

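Both inserts sit in their own pans: the small one centred at wrist-panel (191,135), the large one at scene-panel (682,190). Now the large lid.

Request:
{"fn": "servo_tool", "kwargs": {
  "targets": [
    [0, -0.9, 0, 0, 46],
    [0, -2, 0, 0, 46],
    [0, -3.2, 0, 0, 46],
    [0.05, -4.3, 0, 0, 46],
    [0.1, -5.4, 0, 0, 46]
  ]
}}

```text
time_s: 25.52
tcp_pos: [0.5936, 0.1737, 0.184]
ee_rot: [[-1.0, 0.001, -0.003], [0.001, 1.0, -0.002], [0.003, -0.002, -1.0]]
wrist_force: [0.8, 0.2, 0.0]
gripper_width: 0.527
gripper_force: 0.0
```

Request:
{"fn": "servo_tool", "kwargs": {
  "targets": [
    [0, -0.5, 0, 0, 46],
    [0, -0.65, 0, 0, 46],
    [0, -0.65, 0, 0, 46],
    [0, -0.65, 0, 0, 46],
    [0, -0.65, 0, 0, 46]
  ]
}}

```text
time_s: 25.93
tcp_pos: [0.5948, 0.1572, 0.1853]
ee_rot: [[-1.0, 0.0, -0.001], [0.0, 1.0, -0.0], [0.001, -0.0, -1.0]]
wrist_force: [-0.4, 0.5, 0.3]
gripper_width: 0.526
gripper_force: 0.0
```

Run:
```python
from station import r
from h import *; import pickle
S=r.sense();print(S["time_s"],S["tcp_pos"])
w=r.capture("wrist");d=pickle.load(open("cap0.pkl","rb"));t0,s0=d["top"],d["scene"]
p=proj(w,(.597,.1565,.085));k,st=dark(w,p,20);print(p,k,st,tri((w,k),(t0,(250.6,191.5))),onplane(w,k,.085))
for th in (90,120):
  C=bright(w,proj(w,(.597,.157,.05)),95,th);print("lidL",circ([onplane(w,x,.045) for x in C]))
print("spout",tri((t0,(228,145)),(s0,(260,144))))
```

```text
25.9333 [0.59482867 0.15723011 0.18534433]
[244.18255842 182.48675471] [245.50434783 180.47130435] [233 167  25  28 575] (array([0.5952182 , 0.15748652, 0.08494948]), np.float64(0.00014342202256386938)) [0.59521149 0.15762973 0.085     ]
lidL (array([0.59731733, 0.15779365]), np.float64(0.07097540231223823), np.float64(1.0))
lidL (array([0.5973954 , 0.15775538]), np.float64(0.07038482348905782), np.float64(1.0))
spout (array([0.68277377, 0.20322203, 0.16543737]), np.float64(0.001569835797651307))
```

Request:
{"fn": "servo_tool", "kwargs": {
  "targets": [
    [0.05, 0.02, -0.8, 0, 46],
    [0.05, 0.02, -1.6, 0, 46],
    [0.05, 0.02, -2.4, 0, 46],
    [0.05, 0.02, -3.1, 0, 46],
    [0.05, 0.02, -3.5, 0, 46]
  ]
}}

```text
time_s: 26.4
tcp_pos: [0.5948, 0.1574, 0.0779]
ee_rot: [[-1.0, -0.0, -0.004], [-0.0, 1.0, -0.001], [0.004, -0.001, -1.0]]
wrist_force: [-0.8, -0.3, 0.3]
gripper_width: 0.53
gripper_force: 0.0
```

Request:
{"fn": "servo_tool", "kwargs": {
  "targets": [
    [0, 0, -0.3, 0, 46],
    [0, 0, -0.6, 0, 46],
    [0, 0, -0.8, 0, 46],
    [0, 0, -0.88, 0, 46],
    [0, 0, -0.88, 0, 46]
  ]
}}

```text
time_s: 26.82
tcp_pos: [0.5964, 0.1568, 0.0544]
ee_rot: [[-1.0, 0.001, -0.0], [0.001, 1.0, -0.0], [0.0, -0.0, -1.0]]
wrist_force: [0.6, -0.3, 0.5]
gripper_width: 0.529
gripper_force: 0.0
```

Request:
{"fn": "servo_tool", "kwargs": {
  "targets": [
    [0, 0, 0, 0, 15],
    [0, 0, 0, 0, 15],
    [0, 0, 0, 0, 15],
    [0, 0, 0, 0, 15],
    [0, 0, 0, 0, 15]
  ]
}}

```text
time_s: 27.23
tcp_pos: [0.5967, 0.1568, 0.0551]
ee_rot: [[-1.0, 0.001, 0.001], [0.001, 1.0, 0.001], [-0.001, 0.001, -1.0]]
wrist_force: [0.7, 0.1, 1.3]
gripper_width: 0.264
gripper_force: 30.0
```

Request:
{"fn": "servo_tool", "kwargs": {
  "targets": [
    [0, 0, 0, 0, 15],
    [0, 0, 0, 0, 15],
    [0, 0, 0.2, 0, 15],
    [0, 0, 0.6, 0, 15],
    [0, 0, 1.1, 0, 15]
  ]
}}

```text
time_s: 27.65
tcp_pos: [0.5949, 0.156, 0.0863]
ee_rot: [[-1.0, 0.002, -0.004], [0.002, 1.0, -0.002], [0.004, -0.002, -1.0]]
wrist_force: [1.3, -0.9, -1.6]
gripper_width: 0.264
gripper_force: 30.0
```

Request:
{"fn": "servo_tool", "kwargs": {
  "targets": [
    [0, 0, 0.6, 0, 15],
    [0, 0, 1.2, 0, 15],
    [0, 0, 1.8, 0, 15],
    [0, -0.4, 2.3, 0, 15],
    [-0.1, -1.3, 2.4, 0, 15]
  ]
}}

```text
time_s: 28.07
tcp_pos: [0.5954, 0.1198, 0.1624]
ee_rot: [[-1.0, -0.002, 0.006], [-0.002, 1.0, 0.002], [-0.006, 0.002, -1.0]]
wrist_force: [1.4, -0.1, -1.7]
gripper_width: 0.266
gripper_force: 30.0
```

Request:
{"fn": "servo_tool", "kwargs": {
  "targets": [
    [-0.2, -1.1, 0, 0, 15],
    [-0.4, -2.2, 0, 0, 15],
    [-0.6, -3.3, 0, 0, 15],
    [-0.8, -4.4, 0, 0, 15],
    [-0.92, -5.3, 0, 0, 15]
  ]
}}

```text
time_s: 28.48
tcp_pos: [0.5641, -0.0434, 0.1592]
ee_rot: [[-1.0, 0.002, -0.002], [0.002, 1.0, -0.0], [0.002, -0.0, -1.0]]
wrist_force: [-0.3, 0.5, -2.2]
gripper_width: 0.264
gripper_force: 30.0
```

Request:
{"fn": "servo_tool", "kwargs": {
  "targets": [
    [0, -0.2, 0, 0, 15],
    [0, -0.23, 0, 0, 15],
    [0, -0.23, 0, 0, 15],
    [0, -0.23, 0, 0, 15],
    [0, -0.23, 0, 0, 15]
  ]
}}

```text
time_s: 28.9
tcp_pos: [0.566, -0.0471, 0.1594]
ee_rot: [[-1.0, -0.0, -0.0], [-0.0, 1.0, 0.0], [0.0, 0.0, -1.0]]
wrist_force: [0.5, 0.3, -1.6]
gripper_width: 0.266
gripper_force: 30.0
```

Run:
```python
from station import r
from h import *
S=r.sense();T=S["tcp_pos"];print(S["time_s"],T,S["wrist_force"],S["gripper_width"])
w=r.capture("wrist")
for th in (100,130):
  C=bright(w,proj(w,T+[-.03,0,-.01]),120,th);C=C[C[:,1]<225];print("lidL",circ([onplane(w,x,T[2]-.010) for x in C]))
```

```text
28.9 [ 0.56596963 -0.04708773  0.15936655] [ 0.46806217  0.31371216 -1.64070141] 0.2663890798130494
lidL (array([ 0.55991034, -0.04728783]), np.float64(0.0674748024111521), np.float64(0.8206896551724138))
lidL (array([ 0.56025505, -0.04731248]), np.float64(0.06714247494392969), np.float64(0.795045045045045))
```

Request:
{"fn": "servo_tool", "kwargs": {
  "targets": [
    [0, -0.03, -0.3, 0, 15],
    [0, -0.03, -0.6, 0, 15],
    [0, -0.03, -0.9, 0, 15],
    [0, -0.03, -1.2, 0, 15],
    [0, -0.03, -1.5, 0, 15]
  ]
}}

```text
time_s: 29.37
tcp_pos: [0.5653, -0.0491, 0.113]
ee_rot: [[-1.0, 0.001, -0.001], [0.001, 1.0, -0.0], [0.001, -0.0, -1.0]]
wrist_force: [-0.6, -0.3, -2.2]
gripper_width: 0.266
gripper_force: 30.0
```

Request:
{"fn": "servo_tool", "kwargs": {
  "targets": [
    [0, 0, -0.04, 0, 15],
    [0, 0, -0.08, 0, 15],
    [0, 0, -0.12, 0, 15],
    [0, 0, -0.15, 0, 15],
    [0, 0, -0.15, 0, 15]
  ]
}}

```text
time_s: 29.78
tcp_pos: [0.566, -0.0491, 0.1103]
ee_rot: [[-1.0, 0.001, 0.001], [0.001, 1.0, 0.0], [-0.001, 0.0, -1.0]]
wrist_force: [-0.0, -0.5, -1.7]
gripper_width: 0.269
gripper_force: 30.0
```

Request:
{"fn": "servo_tool", "kwargs": {
  "targets": [
    [0, 0, -0.02, 0, 15],
    [0, 0, -0.04, 0, 15],
    [0, 0, -0.06, 0, 15],
    [0, 0, -0.06, 0, 15],
    [0, 0, -0.06, 0, 15]
  ]
}}

```text
time_s: 30.2
tcp_pos: [0.5662, -0.0492, 0.1091]
ee_rot: [[-1.0, 0.001, 0.001], [0.001, 1.0, -0.0], [-0.001, -0.0, -1.0]]
wrist_force: [-0.6, -0.0, 2.9]
gripper_width: 0.266
gripper_force: 30.0
```

Contact came at the expected height. Release, rise and go over the small lid.

Request:
{"fn": "servo_tool", "kwargs": {
  "targets": [
    [0, 0, 0, 0, 30],
    [0, 0, 0, 0, 40],
    [0, 0, 0, 0, 46],
    [0, 0, 0, 0, 46],
    [0, 0, 0, 0, 46]
  ]
}}

```text
time_s: 30.62
tcp_pos: [0.5658, -0.0492, 0.1081]
ee_rot: [[-1.0, 0.001, -0.0], [0.001, 1.0, -0.0], [0.0, -0.0, -1.0]]
wrist_force: [1.2, -0.1, -0.2]
gripper_width: 0.504
gripper_force: 0.0
```

Request:
{"fn": "servo_tool", "kwargs": {
  "targets": [
    [0, 0, 0, 0, 46],
    [0, 0, 0.2, 0, 46],
    [0, 0, 0.6, 0, 46],
    [0, 0, 1.3, 0, 46],
    [0, 0, 2.1, 0, 46]
  ]
}}

```text
time_s: 31.03
tcp_pos: [0.565, -0.0493, 0.1712]
ee_rot: [[-1.0, 0.001, -0.003], [0.001, 1.0, -0.0], [0.003, -0.0, -1.0]]
wrist_force: [0.4, -0.1, -0.1]
gripper_width: 0.528
gripper_force: 0.0
```

Request:
{"fn": "servo_tool", "kwargs": {
  "targets": [
    [-0.6, 0.2, 0.5, 0, 46],
    [-1.5, 0.5, 0.5, 0, 46],
    [-2.5, 0.85, 0.5, 0, 46],
    [-3.5, 1.2, 0.4, 0, 46],
    [-4.3, 1.5, 0.3, 0, 46]
  ]
}}

```text
time_s: 31.45
tcp_pos: [0.435, -0.004, 0.1807]
ee_rot: [[-1.0, 0.002, 0.001], [0.002, 1.0, 0.001], [-0.001, 0.001, -1.0]]
wrist_force: [0.5, -0.4, 0.5]
gripper_width: 0.531
gripper_force: 0.0
```

Request:
{"fn": "servo_tool", "kwargs": {
  "targets": [
    [-0.1, 0, 0, 0, 46],
    [-0.1, 0, 0, 0, 46],
    [-0.1, 0, 0, 0, 46],
    [-0.1, 0, 0, 0, 46],
    [-0.1, 0, 0, 0, 46]
  ]
}}

```text
time_s: 31.87
tcp_pos: [0.4348, -0.0042, 0.1803]
ee_rot: [[-1.0, 0.002, 0.0], [0.002, 1.0, -0.0], [-0.0, -0.0, -1.0]]
wrist_force: [0.6, 0.9, -0.1]
gripper_width: 0.532
gripper_force: 0.0
```

Run:
```python
from station import r
from h import *; import pickle
S=r.sense();print(S["time_s"],S["tcp_pos"])
w=r.capture("wrist");t=r.capture("top");s=r.capture("scene");t0=pickle.load(open("cap0.pkl","rb"))["top"]
p=proj(w,(.4325,-.003,.085));k,st=dark(w,p,20);print(p,k,st,tri((w,k),(t0,(321.9,268.6))),onplane(w,k,.085))
for th in (90,120):
  C=bright(w,proj(w,(.433,-.003,.05)),80,th);print("lidS",circ([onplane(w,x,.045) for x in C]))
C=bright(t,(345,208),42,110);print("lid/flangeL top",circ([onplane(t,x,.098) for x in C]))
k,st=dark(t,proj(t,(.566,-.048,.146)),8);print(k,st,onplane(t,k,.146))
H=np.hstack([cv2.resize(t["pixels"][120:300,150:390],(400,300)),cv2.resize(s["pixels"][120:300,130:370],(400,300))])
cv2.imwrite("pics/look10.png",H[:,:,::-1])
```

```text
31.8667 [ 0.43479702 -0.00423097  0.18031116]
[246.4873832 178.871745 ] [247.49836066 177.40819672] [235 163  26  30 610] (array([ 0.43241663, -0.00210078,  0.08048238]), np.float64(2.6371259845797845e-05)) [ 0.43123274 -0.00215342  0.085     ]
lidS (array([ 0.43326736, -0.00207985]), np.float64(0.05592381645594495), np.float64(0.7551963048498845))
lidS (array([ 0.43334799, -0.00210857]), np.float64(0.055219499950001444), np.float64(1.0))
lid/flangeL top (array([ 0.56585884, -0.04773802]), np.float64(0.07394860228064942), np.float64(0.6473029045643154))
[350.48717949 207.24358974] [346 203  11   9  78] [ 0.56523312 -0.04558684  0.146     ]
```

View pics/look10.png

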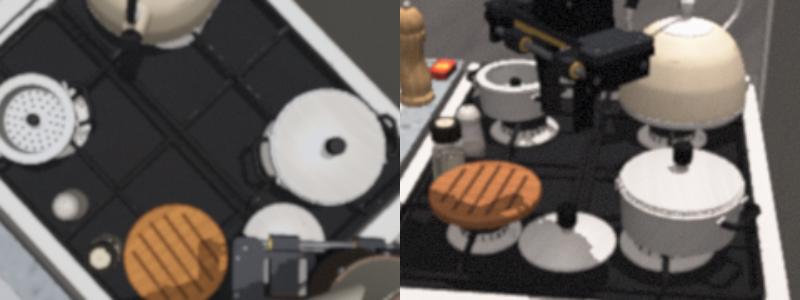

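The large lid lies flat and centred on the large pan (top panel (330,147), scene panel (682,180)). Now grip the small lid.

Request:
{"fn": "servo_tool", "kwargs": {
  "targets": [
    [-0.05, 0.07, -0.8, 0, 46],
    [-0.05, 0.07, -1.6, 0, 46],
    [-0.05, 0.07, -2.4, 0, 46],
    [-0.05, 0.07, -3.0, 0, 46],
    [-0.05, 0.07, -3.4, 0, 46]
  ]
}}

```text
time_s: 32.43
tcp_pos: [0.4314, -0.0025, 0.0762]
ee_rot: [[-1.0, 0.002, -0.003], [0.002, 1.0, -0.001], [0.003, -0.001, -1.0]]
wrist_force: [0.7, 0.7, 0.1]
gripper_width: 0.526
gripper_force: 0.0
```

Request:
{"fn": "servo_tool", "kwargs": {
  "targets": [
    [0, 0, -0.3, 0, 46],
    [0, 0, -0.6, 0, 46],
    [0, 0, -0.8, 0, 46],
    [0, 0, -0.8, 0, 46],
    [0, 0, -0.8, 0, 46]
  ]
}}

```text
time_s: 32.85
tcp_pos: [0.4325, -0.0021, 0.0541]
ee_rot: [[-1.0, 0.001, -0.001], [0.001, 1.0, -0.0], [0.001, -0.0, -1.0]]
wrist_force: [0.1, 0.7, 0.7]
gripper_width: 0.532
gripper_force: 0.0
```

Request:
{"fn": "servo_tool", "kwargs": {
  "targets": [
    [0, 0, 0, 0, 15],
    [0, 0, 0, 0, 15],
    [0, 0, 0, 0, 15],
    [0, 0, 0, 0, 15],
    [0, 0, 0, 0, 15]
  ]
}}

```text
time_s: 33.27
tcp_pos: [0.4325, -0.0021, 0.0546]
ee_rot: [[-1.0, 0.001, 0.001], [0.001, 1.0, 0.0], [-0.001, 0.0, -1.0]]
wrist_force: [-0.9, -1.1, 0.9]
gripper_width: 0.262
gripper_force: 30.0
```

Request:
{"fn": "servo_tool", "kwargs": {
  "targets": [
    [0, 0, 0, 0, 15],
    [0, 0, 0, 0, 15],
    [0, 0, 0.2, 0, 15],
    [0, 0, 0.6, 0, 15],
    [0, 0, 1.1, 0, 15]
  ]
}}

```text
time_s: 33.68
tcp_pos: [0.4308, -0.0023, 0.0867]
ee_rot: [[-1.0, 0.002, -0.004], [0.002, 1.0, -0.001], [0.004, -0.001, -1.0]]
wrist_force: [0.7, -0.8, -2.2]
gripper_width: 0.265
gripper_force: 30.0
```

Request:
{"fn": "servo_tool", "kwargs": {
  "targets": [
    [0, 0, 0.6, 0, 15],
    [0, 0, 1.2, 0, 15],
    [0, 0, 1.8, 0, 15],
    [0, 0, 2.4, 0, 15],
    [0, 0, 2.8, 0, 15]
  ]
}}

```text
time_s: 34.1
tcp_pos: [0.4323, -0.0019, 0.1728]
ee_rot: [[-1.0, 0.001, 0.001], [0.001, 1.0, 0.001], [-0.001, 0.001, -1.0]]
wrist_force: [1.0, 0.6, -1.9]
gripper_width: 0.265
gripper_force: 30.0
```

Request:
{"fn": "servo_tool", "kwargs": {
  "targets": [
    [0.4, 0.9, 0, 0, 15],
    [0.9, 1.9, 0, 0, 15],
    [1.4, 3, 0, 0, 15],
    [1.9, 4.1, 0, 0, 15],
    [2.4, 5.2, 0, 0, 15]
  ]
}}

```text
time_s: 34.52
tcp_pos: [0.504, 0.1553, 0.171]
ee_rot: [[-1.0, 0.002, -0.001], [0.002, 1.0, -0.0], [0.001, -0.0, -1.0]]
wrist_force: [0.5, -0.7, -1.5]
gripper_width: 0.265
gripper_force: 30.0
```

Request:
{"fn": "servo_tool", "kwargs": {
  "targets": [
    [0.5, 1.1, 0, 0, 15],
    [1.0, 2.2, 0, 0, 15],
    [1.5, 3.3, 0, 0, 15],
    [2.0, 4.4, 0, 0, 15],
    [2.5, 5.4, 0, 0, 15]
  ]
}}

```text
time_s: 34.93
tcp_pos: [0.579, 0.3178, 0.1704]
ee_rot: [[-1.0, 0.001, -0.002], [0.001, 1.0, -0.001], [0.002, -0.001, -1.0]]
wrist_force: [0.7, -0.7, -2.6]
gripper_width: 0.262
gripper_force: 30.0
```

Request:
{"fn": "servo_tool", "kwargs": {
  "targets": [
    [0.3, 0.55, 0, 0, 15],
    [0.4, 0.73, 0, 0, 15],
    [0.4, 0.73, 0, 0, 15],
    [0.4, 0.73, 0, 0, 15],
    [0.4, 0.73, 0, 0, 15]
  ]
}}

```text
time_s: 35.35
tcp_pos: [0.5905, 0.3366, 0.1712]
ee_rot: [[-1.0, 0.002, -0.001], [0.002, 1.0, -0.001], [0.001, -0.001, -1.0]]
wrist_force: [0.3, 0.6, -2.0]
gripper_width: 0.267
gripper_force: 30.0
```

Request:
{"fn": "servo_tool", "kwargs": {
  "targets": [
    [0, 0, -0.4, 0, 15],
    [0, 0, -0.9, 0, 15],
    [0, 0, -1.4, 0, 15],
    [0, 0, -1.8, 0, 15],
    [0, 0, -2.0, 0, 15]
  ]
}}

```text
time_s: 35.77
tcp_pos: [0.5902, 0.3363, 0.1098]
ee_rot: [[-1.0, 0.002, -0.003], [0.002, 1.0, -0.002], [0.003, -0.002, -1.0]]
wrist_force: [-0.6, -0.4, -2.8]
gripper_width: 0.266
gripper_force: 30.0
```

Request:
{"fn": "servo_tool", "kwargs": {
  "targets": [
    [0, 0, 0, 0, 15],
    [0, 0, 0, 0, 15],
    [0, 0, 0, 0, 15],
    [0, 0, 0, 0, 15],
    [0, 0, 0, 0, 15]
  ]
}}

```text
time_s: 36.18
tcp_pos: [0.5917, 0.3382, 0.1122]
ee_rot: [[-1.0, 0.001, 0.001], [0.001, 1.0, 0.001], [-0.001, 0.001, -1.0]]
wrist_force: [-0.4, 0.2, -1.9]
gripper_width: 0.265
gripper_force: 30.0
```

Centred, about 9.5 mm above closing. Lower it.

Request:
{"fn": "servo_tool", "kwargs": {
  "targets": [
    [0, 0, -0.1, 0, 15],
    [0, 0, -0.18, 0, 15],
    [0, 0, -0.25, 0, 15],
    [0, 0, -0.25, 0, 15],
    [0, 0, -0.25, 0, 15]
  ]
}}

```text
time_s: 36.6
tcp_pos: [0.5912, 0.3378, 0.1034]
ee_rot: [[-1.0, 0.001, -0.0], [0.001, 1.0, -0.0], [0.0, -0.0, -1.0]]
wrist_force: [-0.7, -0.5, -3.1]
gripper_width: 0.261
gripper_force: 30.0
```

Request:
{"fn": "servo_tool", "kwargs": {
  "targets": [
    [0, 0, -0.03, 0, 15],
    [0, 0, -0.05, 0, 15],
    [0, 0, -0.07, 0, 15],
    [0, 0, -0.07, 0, 15],
    [0, 0, -0.07, 0, 15]
  ]
}}

```text
time_s: 37.02
tcp_pos: [0.5917, 0.338, 0.1026]
ee_rot: [[-1.0, 0.001, 0.001], [0.001, 1.0, 0.001], [-0.001, 0.001, -1.0]]
wrist_force: [0.1, -0.4, 2.1]
gripper_width: 0.265
gripper_force: 30.0
```

Request:
{"fn": "servo_tool", "kwargs": {
  "targets": [
    [0, 0, 0, 0, 30],
    [0, 0, 0, 0, 40],
    [0, 0, 0, 0, 46],
    [0, 0, 0, 0, 46],
    [0, 0, 0, 0, 46]
  ]
}}

```text
time_s: 37.43
tcp_pos: [0.5912, 0.3379, 0.1014]
ee_rot: [[-1.0, 0.001, -0.0], [0.001, 1.0, -0.0], [0.0, -0.0, -1.0]]
wrist_force: [0.3, 0.5, 0.0]
gripper_width: 0.509
gripper_force: 0.0
```

Request:
{"fn": "servo_tool", "kwargs": {
  "targets": [
    [0, 0, 0, 0, 46],
    [0, 0, 0.2, 0, 46],
    [0, 0, 0.6, 0, 46],
    [0, 0, 1.3, 0, 46],
    [0, 0, 2.1, 0, 46]
  ]
}}

```text
time_s: 37.85
tcp_pos: [0.5909, 0.3375, 0.1652]
ee_rot: [[-1.0, 0.001, -0.001], [0.001, 1.0, -0.001], [0.001, -0.001, -1.0]]
wrist_force: [-0.3, 0.9, 0.1]
gripper_width: 0.527
gripper_force: 0.0
```

Request:
{"fn": "servo_tool", "kwargs": {
  "targets": [
    [-0.5, 0, 0.6, 0, 46],
    [-1.3, -0.5, 0.8, 0, 46],
    [-2.2, -1, 0.8, 0, 46],
    [-3, -1.5, 0.8, 0, 46],
    [-3.8, -2, 0.8, 0, 46]
  ]
}}

```text
time_s: 38.27
tcp_pos: [0.4765, 0.2774, 0.1902]
ee_rot: [[-1.0, 0.001, 0.002], [0.001, 1.0, 0.002], [-0.002, 0.002, -1.0]]
wrist_force: [0.1, 1.1, -0.1]
gripper_width: 0.523
gripper_force: 0.0
```

Request:
{"fn": "servo_tool", "kwargs": {
  "targets": [
    [0, 0, 0, 0, 46],
    [0, 0, 0, 0, 46],
    [0, 0, 0, 0, 46],
    [0, 0, 0, 0, 46],
    [0, 0, 0, 0, 46]
  ]
}}

```text
time_s: 38.68
tcp_pos: [0.4781, 0.2784, 0.1887]
ee_rot: [[-1.0, 0.001, 0.0], [0.001, 1.0, 0.0], [-0.0, 0.0, -1.0]]
wrist_force: [-0.4, 0.1, 0.0]
gripper_width: 0.528
gripper_force: 0.0
```

Run:
```python
from station import r
from h import *
S=r.sense();print(S["time_s"],S["tcp_pos"],S["wrist_force"])
t=r.capture("top");s=r.capture("scene")
for n,a,z in(("S",(.592,.338),.131),("L",(.566,-.048),.137)):
  k,st=dark(t,proj(t,(*a,z)),8);print(n,k,st,onplane(t,k,z))
  k2,st=dark(s,proj(s,(*a,z)),10);print(st,tri((t,k),(s,k2)))
H=np.hstack([cv2.resize(t["pixels"][120:300,110:410],(400,240)),cv2.resize(s["pixels"][120:300,130:370],(320,240))])
cv2.imwrite("pics/look11.png",H[:,:,::-1])
```

```text
38.6833 [0.47811577 0.27842997 0.18868571] [-0.39130241  0.1416264   0.01066032]
S [163.60810811 189.93243243] [159 186  10   9  74] [0.59039596 0.33726298 0.131     ]
[193 146  10  11  90] (array([0.59192508, 0.33667255, 0.12914622]), np.float64(0.0017393222585425647))
L [350.48717949 207.24358974] [346 203  11   9  78] [ 0.56551393 -0.0477798   0.137     ]
[290 199  16  20 191] (array([ 0.56613854, -0.04774217,  0.13977773]), np.float64(0.0009405503801671863))
```

View pics/look11.png

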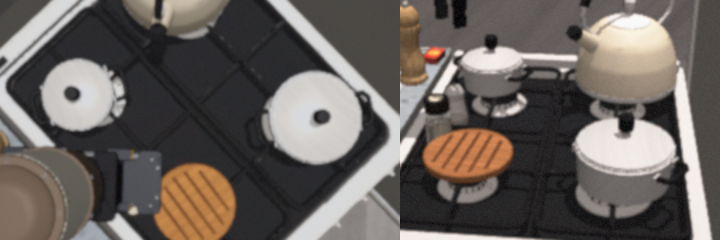

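Both lids lie flat and centred (small at (72,95), large at (320,117) in the top panel), and the jars still stand. Handing in.

```bash
python3 -c "
from station import r
print(r.finish_job())"
```

```text
the job is handed in; nothing more can be done
None
```

The job is handed in after about 39 s of arm time: each insert is seated in its own pan and each lid looks flat and centred on its own pan, with the salt jar and mill still standing, but the hand-in call returned no verdict.

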